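Unjam the canister chute with the hook

ROBOT

A 6-joint arm with a two-finger parallel gripper is mounted at the origin on the work surface. World frame = base frame: x ahead of the robot, y to its left, z up, the work surface at z = 0. Lengths are in m, angles in degrees, forces in N, time in s.
With the tool pointing down it reaches from about 0.4 to 0.825 m from the base axis. Payload 7 kg.
Tool frame: the origin (TCP) lies at the very end of the fingers, on their centre line; the grasp point (between the pads) lies 19 mm behind it; y points along the fingers, x is the direction in which the jaws open and shut, and the axes are right-handed (so a half turn about y gives the same grasp; the last joint's range is limited). The gripper opens to 88 mm and grips with 3 to 60 N. Pads are 19 mm wide; open, the fingers measure 130 mm over their backs; the gripper's body (78 mm by 193 mm) begins 47 mm behind the grasp point.
Start: joints at [16.507, 20.546, 0.682, 0, -70.136, -16.507], TCP at [0.675, -0, 0.227] pointing down, gripper open.
Joint ranges: [-176.03, 176.03], [-82.01, 121.73], [-58.28, 71.71], [-173.87, 95.51], [-174.79, -0.11], [-173.66, 173.66]. Speed limits (degrees/s): [136.94, 136.94, 172.46, 180, 180, 180].

INTERFACE

Orientations are given as [roll, pitch, yaw] about the fixed x, y, z axes, in that order (R = Rz(yaw) Ry(pitch) Rx(roll)).
In Python, from plant import ctrl gives the robot as it stands.
- The arm moves only by the shell command python3 -m crank 'ROWS'. ROWS is JSON, a list that holds one entry, the list of rows, each a list of 5 numbers: the closure, from -1 (fully open) to 1 (shut), then the shift along the tool's x, y, z in mm, then the turn about the tool's y in rad. In form: [[[claw, x, y, z, turn], ...]]. A call has 1 to 12 rows; each row is the pose to reach, as a shift and turn from the pose commanded when the call began, along the tool's axes at that moment; what a row does not reach only later rows make up. A row lasts 1/8 s, in which the tool goes at most 62.5 mm and 10.7 degrees, less where a joint would pass 70% of its speed; a pose out of reach is approached as far as the arm can. A call with a gripper value outside its range is refused whole. The fingers move at their own pace and stop on an object; the grip force is fixed at half the most. Time passes only in rows, so rows that repeat a pose let the fingers close. It gives the time, the measured TCP pose, the force and the opening at its end, in the units of the state.
- ctrl.get_obs(): the state, without advancing time (a new reading comes with each control period).
- ctrl.snapshot(name): name is "scene" or "side" or "wrist"; returns the picture (480x640x3 uint8, red, green, blue); there is no depth.
- ctrl.camera_model(name): a dict with "fx", "fy", "cx", "cy" (pixels), "origin" and "orientation" of the camera in the world; the wrist camera has in their place "hand_eye" (4x4, takes a point from camera to tool coordinates, whose origin is the TCP and whose axes are the tool frame's). Camera axes: x right, y down, z forward; pixel columns grow to the right and rows downward; lengths in m; the calibration is good to about 2 mm. The wrist camera is an equidistant fisheye: a pixel r from the principal point sees the ray r / f radians off the axis. A picture is of the moment at which its call begins: read the wrist's pose just before it. camera_model takes no time and is no camera call.
- ctrl.close_job(): hands the job in, once; it reports no verdict.
Trained networks look in the newest picture that a camera, given by its name, has taken for a name from the list of things; names that differ only in an ending like _2 or _b are one class to them, and where a whole thing is asked for, a point or a joint stands for the part that bears it (a point fixed in the world has none). Each returns a list of dicts, best first, with "confidence" (0 to 1); they miss things now and then, are a little off and sometimes report something else, mostly with a low value. They report only what shows in the picture. A call takes as long as a camera call. They do not tell look-alikes from the thing itself.
- ctrl.find_in(camera, name): "extent" ([left, top, width, height] in pixels, round what is visible of it).
The state is a dict: "clock": time; "joint_pos": joint angles; "qvel": joint speeds; "tau": joint torques, N m; "tool_pos": TCP position; "orientation": TCP orientation; "force": force on the tool from outside, world axes, zero at the start; "moment": the same for the moment, N m; "opening": finger opening in m.
Only numpy, scipy, OpenCV 4.12 (cv2) and the standard library are available. Lean on these libraries where they do the work, as an engineer would, in place of code of your own. Each camera call takes 0.05 s, during which the arm holds its last target.

TASK

A low white tray has slid under the stop bar at the foot of the canister chute and jams it. Everything in the chute is too cold to touch, so take the hook from its stand, catch the tray by its cross bar, draw it up the slope until it is free of the stop bar - gently, feeling for where it stops - lift it out so that the three canisters roll down to the bar, and set it upright in the middle of the steel return plate. Then hang the hook back in its stand and leave the carton, cup and bottle alone.

Things in the scene. Friction and masses are not known exactly. Their poses are not given: they have to be found in the camera images.
- chute: Fixed aluminium chute on legs, a channel 395 mm long sloping 15 degrees, 96 mm wide inside; side walls 6 mm thick, 46 mm high off its floor (square to it), low end plate 36 mm. +x: level uphill direction, y across, z up; origin on the table under it, 190 mm uphill of the low end plate. A steel stop frame (next entries) is clamped on its walls.
- chute_foot (a point): On the chute floor, mid-width, at the inner face of the low end plate, 35 mm above the table; axes as the chute. Here the round stop bar of the frame crosses the chute: 10 mm thick, underside 46 mm off the floor. The frame is firm, but its setting differs each time and is not reported: the bar's centre is 14 to 50 mm up the slope from here.
- chute_top (a point): On the chute floor, mid-width, at the open top end, 395 mm up the slope from the foot; axes as the chute. Near it the frame's flat stop plate crosses: always 334 mm up the slope from the stop bar. So tray and canisters drawn up the slope run hard against it after 28 to 64 mm, about 9 mm more than the tray needs to clear the stop bar. The frame's side strips leave 90 mm clear width.
- tray_bar (a point): Centre of the tray's steel cross bar: 9 mm thick, along the tray's y at mid-length, 48 mm above the tray's underside; 39 mm free height between tray floor and bar, 70 mm free between its end lugs (55 mm high). The tray's low end is under the stop bar (6 mm play), so it must be drawn up the slope past that bar before it can be lifted. Hung by the bar it hangs level.
- tray: Low white open tray jammed in the chute: 150 long (x, uphill at the start), 80 wide, 40 mm high, walls and floor 4 mm, 0.20 to 0.33 kg. Origin at the centre of its underside, z up out of it. At the start it lies on the chute floor against the low end plate; let go up the slope, it may be pushed down again. It is light: never strike or tug it with more than 20 N; drawing it up takes 3 to 8 N.
- can1: Round aluminium canister 1 of 3, counted from the low end: 56 mm diameter, 88 mm long, 0.12 to 0.20 kg, lying across the chute behind the tray, free to roll down. Origin at its centre, y along its length. At the start it rests against the tray; once the tray is gone it rests against the stop bar, which it cannot pass.
- can2: Round aluminium canister 2 of 3, counted from the low end: 56 mm diameter, 88 mm long, 0.12 to 0.20 kg, lying across the chute behind the tray, free to roll down. Origin at its centre, y along its length. It rests against the one before it.
- can3: Round aluminium canister 3 of 3, counted from the low end: 56 mm diameter, 88 mm long, 0.12 to 0.20 kg, lying across the chute behind the tray, free to roll down. Origin at its centre, y along its length. It rests against the one before it.
- hook_grip (a point): Centre of the black grip of the loose hook tool, upright in its stand: grip 26 x 26 mm, 70 mm high, faces square to x and y. Below it on the same axis a steel collar (48 mm diameter, 8 mm thick, underside 43 mm below this point), then an 8 mm round rod down to the toe. Whole tool 183 mm high, 0.14 kg.
- hook_toe (a point): Middle of the hook's slot, on the top of the toe, 13 mm from the rod's axis towards +x and 140 mm below the grip's centre. The toe (8 mm thick, underside 148 mm below the grip's centre) runs from the rod towards +x and ends in an upturned tip: its outer face 30 mm from the rod's axis, its top 128 mm below the grip's centre. The slot between rod and tip is 18 mm wide.
- hook: The hook tool; origin on the rod's axis at the underside of the toe, x along the toe, z up to the grip.
- stand_seat (a point): Seat of the fixed hook stand: midway between its two prongs, where the rod's axis hangs, level with their upper face, 135 mm above the table. +x points out of the fork's open end (prongs end 33 mm from here; post 53 mm on the -x side, no higher). Gap 22 mm, prongs 12 wide, 8 thick. The collar rests on them, toe to +x; it comes straight up, or 15 mm up and out to +x.
- plate: Fixed flat steel return plate on the table, 220 (x) x 200 (y) x 10 mm; origin at the centre of its underside.
- carton: Cardboard carton 60 x 45 x 50 mm, a bystander; origin under its centre.
- beaker: Steel cup 72 mm diameter, 90 mm high, a bystander; origin under its centre.
- bottle: White bottle 60 mm diameter, 150 mm high, a bystander; origin under its centre.
Things that resemble listed ones, but are neither listed nor needed, are in the scene too. Leave any orange or yellow look-alike of the can2 alone.

How it is judged:
By the outcome, as a careful person would: the job done as asked, in the order asked, and still so for the second after the job is handed in, with the robot touching nothing.
It also fails if it takes over 64 s, if anything falls off the work surface, if the arm or the gripper's body presses on something with over 40 N, if the wrist force passes 120 N, or if a joint passes its speed limit or range.

## Working session

There is one attempt and no reset: what is moved stays moved. The work goes in short steps, Python scripts to look and compute and a shell command to move; the robot and the scene stay as the last step left them, time stands still between calls to the robot, and variables do not carry over. Pictures are saved under pics/ and viewed, and the job is handed in when it is done.

```bash
ls; mkdir -p pics; python3 - <<'E'
from plant import ctrl
import cv2
print(ctrl.get_obs())
for n in ["scene","side","wrist"]:
    im=ctrl.snapshot(n); cv2.imwrite(f"pics/{n}0.png",im[:,:,::-1]); print(n,ctrl.camera_model(n))
E
```

```text
pics
{'clock': 0.0, 'joint_pos': array([ 1.65059370e+01,  2.05932889e+01,  6.34265801e-01, -2.24759441e-02,
       -7.01363606e+01, -1.65063731e+01]), 'qvel': array([-0.02172941, -0.01730703,  0.02908053,  0.02410129,  0.02507245,
        0.00761474]), 'tau': array([-8.00930356e-04, -5.82726967e+01,  2.93058443e+01,  6.99745238e+00,
        6.93249181e-03, -2.06530804e-04]), 'tool_pos': array([ 6.74504924e-01, -2.47699110e-05,  2.25598101e-01]), 'orientation': array([-8.99931543e+01, -9.74564463e-02,  1.79991904e+02]), 'force': array([0.48392313, 0.01904092, 0.17859103]), 'moment': array([-0.0195789 , -0.01581459, -0.00958092]), 'opening': 0.08774461854881203}
scene {'fx': 535.2311701255583, 'fy': 535.2311701255583, 'cx': 315.02428825435345, 'cy': 244.25569994844057, 'origin': array([1.16623498, 0.38293842, 1.07850941]), 'orientation': array([-146.52943412,    0.77228343,  120.83942284])}
side {'fx': 556.6775854308582, 'fy': 556.6775854308582, 'cx': 312.79358365651615, 'cy': 238.18347321687028, 'origin': array([0.0728731 , 0.75315548, 0.69795222]), 'orientation': array([-123.17092969,    0.77946142, -142.44165909])}
wrist {'fx': 371.64829954431775, 'fy': 371.64829954431775, 'cx': 316.50848074193027, 'cy': 234.2915875044061, 'hand_eye': array([[ 9.99999392e-01,  7.99505518e-04, -7.58813315e-04,
        -1.80871128e-05],
       [ 9.41156429e-04, -2.60955129e-01,  9.65350473e-01,
        -1.56685221e-01],
       [ 5.73786804e-04, -9.65350600e-01, -2.60955722e-01,
         7.14308584e-02],
       [ 0.00000000e+00,  0.00000000e+00,  0.00000000e+00,
         1.00000000e+00]])}
```

View pics/scene0.png

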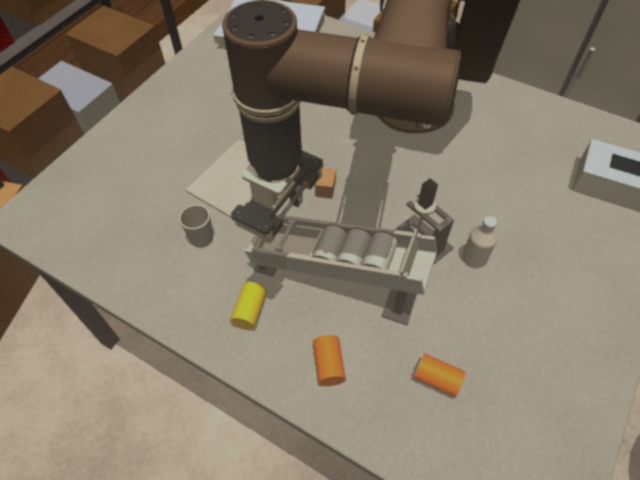

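View pics/side0.png

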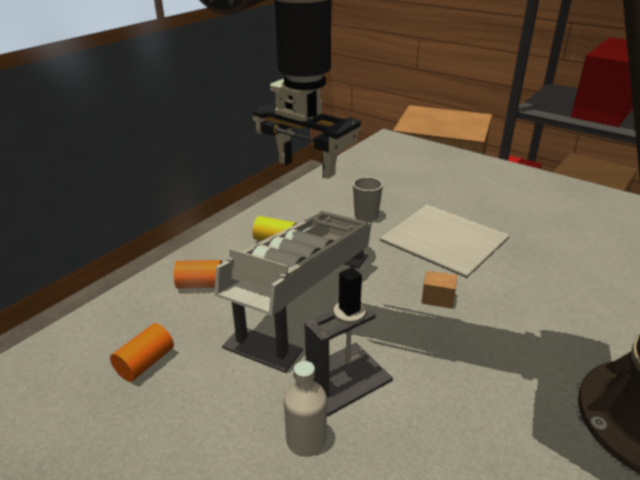

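View pics/wrist0.png

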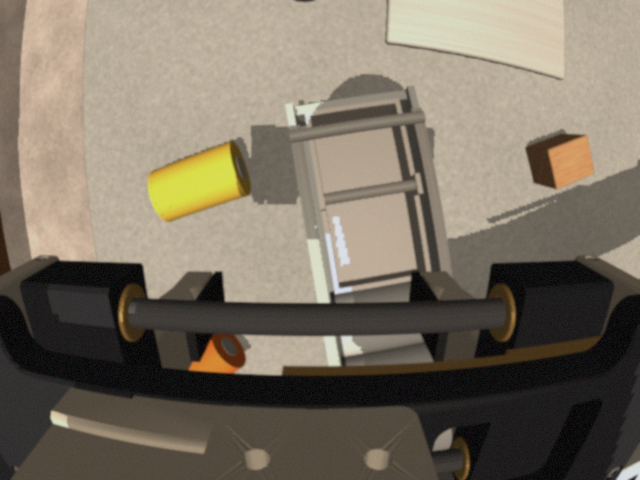

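```bash
cat > h.py <<'E'
import numpy as np, cv2
from scipy.spatial.transform import Rotation as Rn
from plant import ctrl
def RM(rpy): return Rn.from_euler('xyz',rpy,degrees=True).as_matrix()
CM={n:ctrl.camera_model(n) for n in ["scene","side","wrist"]}
def wpose(obs):  # wrist cam pose in the world
    T=np.eye(4);T[:3,:3]=RM(obs['orientation']);T[:3,3]=obs['tool_pos']
    return T@CM['wrist']['hand_eye']
def proj(n,P,T=None):
    P=np.atleast_2d(P);c=CM[n]
    if n!='wrist':
        q=(P-c['origin'])@RM(c['orientation'])
        return np.c_[c['fx']*q[:,0]/q[:,2]+c['cx'],c['fy']*q[:,1]/q[:,2]+c['cy']]
    q=(P-T[:3,3])@T[:3,:3]
    r=np.hypot(q[:,0],q[:,1]);th=np.arctan2(r,q[:,2])
    return np.c_[c['fx']*th*q[:,0]/r+c['cx'],c['fy']*th*q[:,1]/r+c['cy']]
def ray(n,uv,T=None):
    c=CM[n];a=(uv[0]-c['cx'])/c['fx'];b=(uv[1]-c['cy'])/c['fy']
    if n!='wrist': return c['origin'],RM(c['orientation'])@np.array([a,b,1.])
    th=np.hypot(a,b);d=np.array([a/th*np.sin(th),b/th*np.sin(th),np.cos(th)])
    return T[:3,3],T[:3,:3]@d
def at_z(n,uv,z,T=None):
    o,d=ray(n,uv,T);return o+d*(z-o[2])/d[2]
def crop(im,box,f,name):
    x,y,w,h=box;cv2.imwrite(name,cv2.resize(im[y:y+h,x:x+w],None,fx=f,fy=f,interpolation=cv2.INTER_CUBIC))
E
python3 - <<'E'
from h import *
s=cv2.imread('pics/scene0.png');crop(s,(235,165,270,170),2.9,'pics/c_scene0.png')
s=cv2.imread('pics/side0.png');crop(s,(200,200,200,220),2.7,'pics/c_side0.png')
s=cv2.imread('pics/wrist0.png');crop(s,(270,70,190,220),2.7,'pics/c_wrist0.png')
for cam in ["scene","side","wrist"]:
    for n in ["hook_grip","stand_seat","tray_bar","plate","tray","can1","bottle","beaker","carton"]:
        r=ctrl.find_in(cam,n)
        print(cam,n,[( [round(float(v)) for v in d['extent']],round(float(d['confidence']),2)) for d in r[:4]])
print(ctrl.get_obs()['clock'])
E
```

```text
scene hook_grip [([410, 179, 27, 53], 0.58), ([362, 230, 32, 38], 0.38), ([395, 195, 58, 68], 0.38)]
scene stand_seat [([395, 200, 59, 64], 0.68), ([318, 168, 21, 32], 0.58)]
scene tray_bar [([250, 222, 73, 33], 0.8)]
scene plate [([189, 140, 62, 75], 0.59)]
scene tray [([248, 219, 72, 35], 0.72)]
scene can1 [([228, 280, 40, 52], 0.95), ([314, 334, 33, 53], 0.89), ([414, 351, 53, 46], 0.89), ([337, 230, 36, 36], 0.85)]
scene bottle [([460, 213, 39, 59], 0.82)]
scene beaker [([182, 206, 33, 44], 0.85), ([253, 222, 71, 37], 0.34)]
scene carton [([317, 168, 20, 33], 0.94), ([249, 218, 73, 35], 0.39)]
side hook_grip [([335, 267, 29, 98], 0.57), ([303, 219, 54, 18], 0.54)]
side stand_seat [([299, 312, 90, 105], 0.75), ([334, 273, 31, 91], 0.5)]
side tray_bar [([304, 218, 52, 23], 0.95)]
side plate [([380, 202, 130, 75], 0.84)]
side tray [([302, 218, 59, 20], 0.71), ([335, 270, 30, 92], 0.46), ([216, 208, 151, 168], 0.31)]
side can1 [([253, 214, 40, 28], 0.8), ([172, 258, 46, 34], 0.73), ([112, 324, 61, 60], 0.71), ([252, 242, 52, 26], 0.68)]
side bottle [([283, 358, 43, 98], 0.65)]
side beaker [([352, 179, 34, 46], 0.56)]
side carton [([422, 270, 36, 40], 0.82), ([380, 206, 127, 71], 0.58), ([215, 210, 156, 163], 0.28)]
wrist hook_grip []
wrist stand_seat []
wrist tray_bar [([306, 101, 126, 194], 0.68)]
wrist plate [([386, 0, 179, 81], 0.8)]
wrist tray [([302, 98, 128, 197], 0.71)]
wrist can1 [([338, 340, 96, 26], 0.74), ([146, 139, 104, 78], 0.72), ([188, 335, 61, 35], 0.6), ([329, 284, 97, 74], 0.58)]
wrist bottle []
wrist beaker []
wrist carton [([523, 133, 71, 60], 0.98), ([386, 0, 177, 80], 0.34)]
1.5
```

View pics/c_scene0.png

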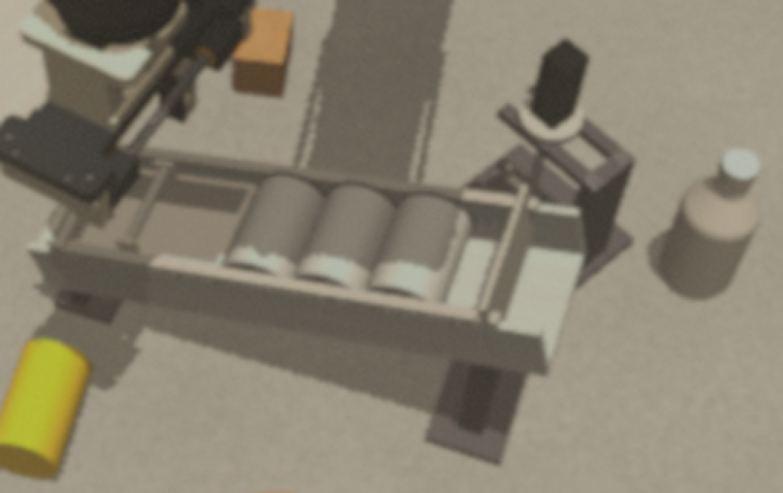

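View pics/c_side0.png

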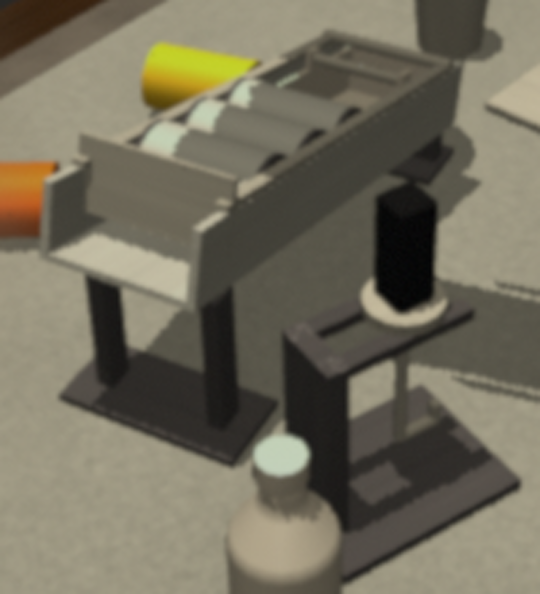

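View pics/c_wrist0.png

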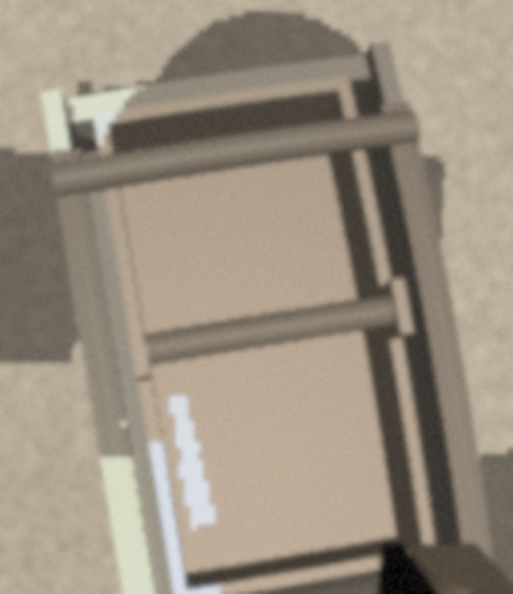

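```bash
cat > fit.py <<'E'
from h import *
from scipy.optimize import least_squares
c15,s15=np.cos(np.radians(15)),np.sin(np.radians(15))
def C(s,y,h,p):
    x=-.19+s*c15-h*s15;z=.035+s*s15+h*c15
    a=p[2];return np.array([p[0]+x*np.cos(a)-y*np.sin(a),p[1]+x*np.sin(a)+y*np.cos(a),z])
E
python3 - <<'E'
from fit import *
T=wpose(ctrl.get_obs())
S=lambda u,v:('scene',(235+u/2.9,165+v/2.9));D=lambda u,v:('side',(200+u/2.7,200+v/2.7));W=lambda u,v:('wrist',(270+u/2.7,70+v/2.7))
pts=[((.395,.054,.046),S(580,208)),((.395,-.054,.046),S(550,337)),((.395,.054,-.004),D(193,305)),((.395,-.054,-.004),D(42,255)),
((.395,.048,.046),D(200,230)),((.395,-.054,.046),D(45,182)),((.075,0,.048),W(275,328)),((.0,.052,.046),W(380,47)),((.0,-.052,.046),W(45,95)),(('b',0,.051),W(238,153))]
def f(p):
    r=[]
    for m,(n,uv) in pts:
        m=list(m)
        if m[0]=='b': m[0]=p[3]
        r.append(proj(n,C(*m,p),T)[0]-uv)
    return np.ravel(r)
best=min((least_squares(f,[.7,0,np.radians(a),.03],loss='soft_l1',x_scale=[.1,.1,.1,.01]) for a in (60,90,120)),key=lambda r:r.cost)
p=best.x;print(p[:2],np.degrees(p[2]),p[3]);print(f(p).reshape(-1,2).round(1))
print('bar',C(.075,0,.048,p),'stopbar',C(p[3],0,.051,p))
np.save('p.npy',p)
# triangulate stand pieces / plate
o=ctrl.get_obs()
# collar centre / grip top
def tri(a,b):
    A=[];B=[]
    for n,uv in (a,b):
        oo,d=ray(n,uv);d/=np.linalg.norm(d);M=np.eye(3)-np.outer(d,d);A.append(M);B.append(M@oo)
    x=np.linalg.lstsq(np.vstack(A),np.hstack(B),rcond=None)[0];return x,[ (proj(n,x)[0]-uv).round(1) for n,uv in (a,b)]
print('grip centre',tri(S(560,83),D(406,247)))
E
```

```text
[0.61163513 0.09789206] 100.18826309143068 0.02411443761950885
[[-1.8 -0.2]
 [-5.  -0.9]
 [ 1.9  1.1]
 [ 0.2 -0.1]
 [-1.4 -1.7]
 [ 0.6 -1.6]
 [-2.7 -0.9]
 [ 2.2  5. ]
 [ 1.   6.5]
 [-0.8  0.1]]
bar [ 0.6346262  -0.0300373   0.10077587] stopbar [ 0.64345764 -0.07917816  0.09050349]
grip centre (array([0.42876389, 0.21034733, 0.17993234]), [array([0. , 0.1]), array([ 0.1, -0.1])])
```

```bash
python3 - <<'E'
from fit import *
p=np.load('p.npy');T=wpose(ctrl.get_obs())
S=lambda u,v:(235+u/2.9,165+v/2.9);D=lambda u,v:(200+u/2.7,200+v/2.7)
for n,uv in [('scene',S(500,110)),('scene',S(512,102)),('scene',S(632,160)),('scene',S(596,185)),('side',D(285,332)),('side',D(330,375)),('side',D(472,310)),('side',D(300,320))]:
    print(n,at_z(n,uv,.135))
def seg(im,n,a,b,col,pp,):
    q=proj(n,np.array([C(*a,pp),C(*b,pp)]),T).round().astype(int);cv2.line(im,tuple(map(int,q[0])),tuple(map(int,q[1])),col,1)
for n,box,f in (('scene',(235,165,270,170),2.9),('side',(200,200,200,220),2.7),('wrist',(270,70,190,220),2.7)):
    x,y,w,h=box
    im=cv2.resize(cv2.imread(f'pics/{n}0.png')[y:y+h,x:x+w],None,fx=f,fy=f,interpolation=cv2.INTER_CUBIC)
    def seg(a,b,col):
        q=(proj(n,np.array([C(*a,p),C(*b,p)]),T)-[x,y]+.5)*f
        cv2.line(im,tuple(map(int,q[0])),tuple(map(int,q[1])),col,1)
    for yy in (-.054,-.048,.048,.054): seg((0,yy,.046),(.395,yy,.046),(0,0,255))
    seg((0,-.048,.036),(0,.048,.036),(255,0,0))
    for s in (p[3]-.005,p[3]+.005):seg((s,-.054,.051),(s,.054,.051),(0,255,0))
    for s in (.0705,.0795):seg((s,-.035,.048),(s,.035,.048),(0,255,255))
    seg((.395,-.048,0),(.395,.048,0),(255,0,255)); seg((.15,-.04,.04),(.15,.04,.04),(255,255,0))
    seg((p[3]+.334,-.048,.046),(p[3]+.334,.048,.046),(0,255,0))
    cv2.imwrite(f'pics/ov_{n}0.png',im)
E
```

```text
scene [0.43904247 0.17292063 0.135     ]
scene [0.42737326 0.17752045 0.135     ]
scene [0.43228347 0.27831696 0.135     ]
scene [0.46692109 0.26432815 0.135     ]
side [0.47107928 0.26566781 0.135     ]
side [0.4306014  0.27811254 0.135     ]
side [0.39780678 0.18813404 0.135     ]
side [0.47049827 0.25279583 0.135     ]
```

View pics/ov_scene0.png

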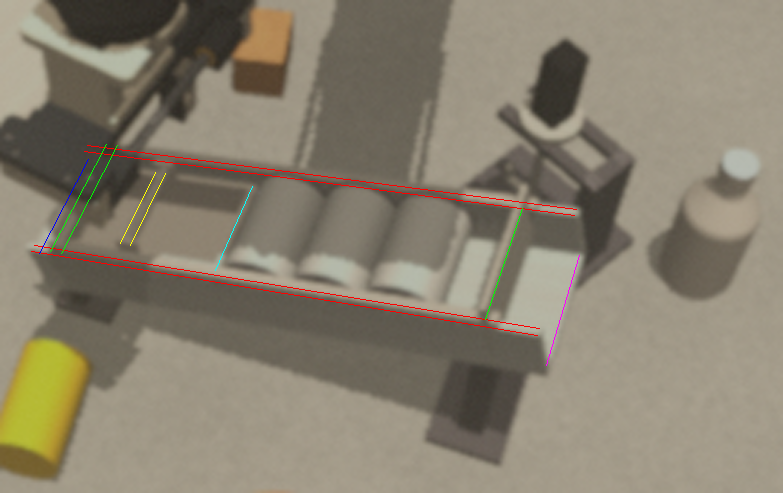

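View pics/ov_wrist0.png

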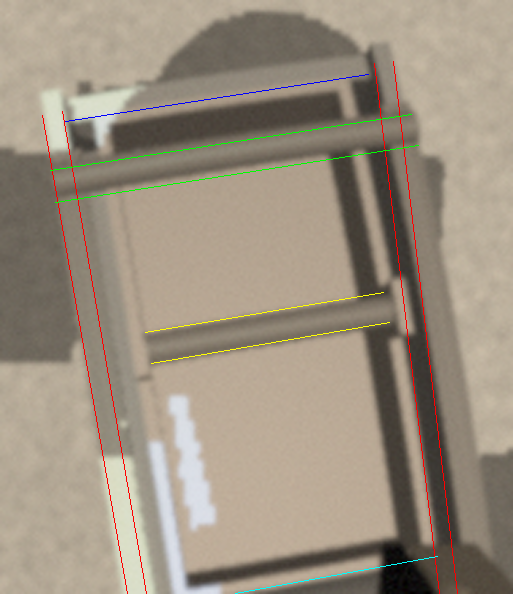

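View pics/ov_side0.png

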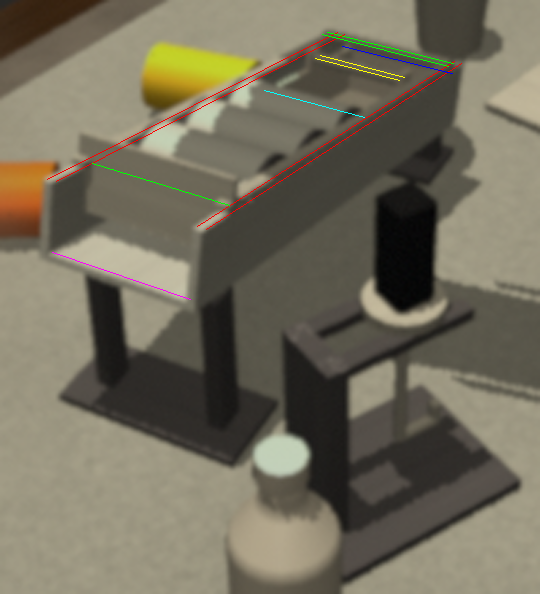

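The scene picture shows the hook grip at px (428,193) and the side picture shows it at (350,291). The chute slopes up towards +y. The tray bar is at scene px (285,235) and wrist px (372,192). The look-alikes are the yellow cylinder at (248,306) and the orange ones at (329,360) and (440,375), all on the table and to be left alone. The only hook is the one in the stand. I'll approach from above it and check it close up.

```bash
python3 -m crank '[[[-1,0,-60,0,0],[-1,60,-105,-50,-0.18],[-1,110,-105,-95,-0.36],[-1,150,-105,-130,-0.54],[-1,185,-105,-160,-0.72],[-1,215,-105,-185,-0.9],[-1,235,-105,-200,-1.08],[-1,247,-105,-211,-1.257],[-1,247,-105,-211,-1.257],[-1,247,-105,-211,-1.257]]]'
python3 - <<'E'
from h import *
o=ctrl.get_obs();im=ctrl.snapshot('wrist')[:,:,::-1];cv2.imwrite('pics/wrist1.png',im)
im=ctrl.snapshot('scene')[:,:,::-1];cv2.imwrite('pics/scene1.png',im)
im=ctrl.snapshot('side')[:,:,::-1];cv2.imwrite('pics/side1.png',im)
print(o)
np.save('T1.npy',wpose(o))
E
```

```text
clock: 2.75
tool_pos: [0.4282, 0.2108, 0.3317]
orientation: [-90.0, 0.0, -108.1]
force: [-0.2, 0.0, -0.5]
opening: 0.0877
{'clock': 2.75, 'joint_pos': array([ 4.99146483e+01, -1.68821915e+00, -1.29393035e+01,  8.66982747e-03,
       -7.87378421e+01,  2.19358718e+01]), 'qvel': array([-0.57750388,  0.37042579,  0.02815956, -0.03060459, -0.0559394 ,
        0.33302245]), 'tau': array([  0.44166807, -28.62803042,  30.62433958,   7.2604014 ,
         0.06304687,   0.05851377]), 'tool_pos': array([0.42821228, 0.21083589, 0.33167387]), 'orientation': array([-8.99879757e+01,  7.09518564e-03, -1.08147787e+02]), 'force': array([-0.15668228,  0.01068593, -0.462281  ]), 'moment': array([-0.14142119,  0.01379377,  0.02208064]), 'opening': 0.08771375183245313}
```

View pics/wrist1.png

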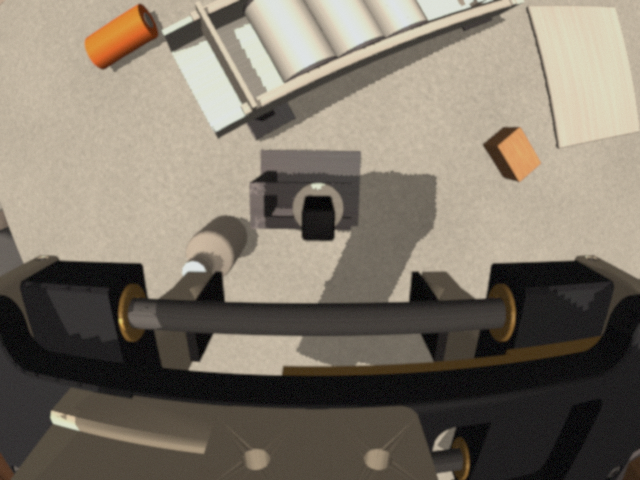

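View pics/scene1.png

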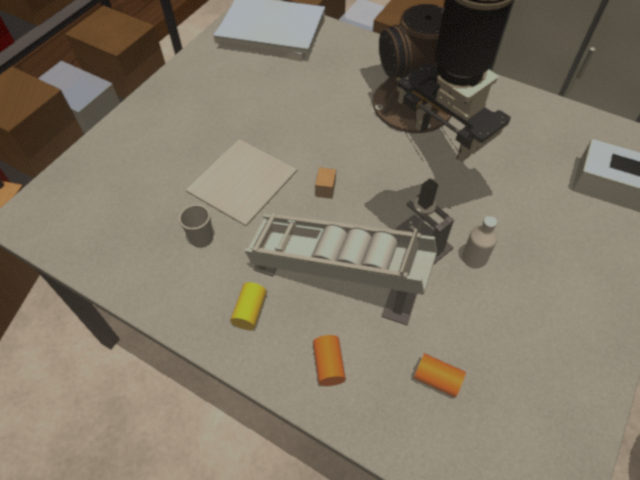

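```bash
python3 - <<'E'
from h import *
s=cv2.imread('pics/scene1.png');crop(s,(235,200,215,125),3.7,'pics/c_scene1.png');crop(s,(180,130,130,100),5,'pics/c_scene1p.png')
s=cv2.imread('pics/side1.png');crop(s,(290,180,230,170),3.4,'pics/c_side1.png')
s=cv2.imread('pics/wrist1.png');crop(s,(230,130,160,130),4.5,'pics/c_wrist1.png')
T=np.load('T1.npy')
print('grip centre pred', proj('wrist',[[.4288,.2103,.213],[.4288,.2103,.143]],T))
E
```

```text
grip centre pred [[315.36620512 228.81000031]
 [315.61803251 210.66806802]]
```

View pics/c_scene1.png

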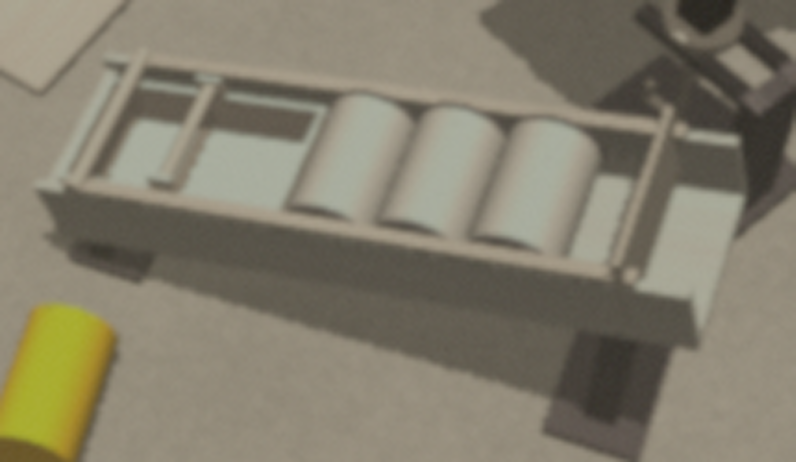

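View pics/c_scene1p.png

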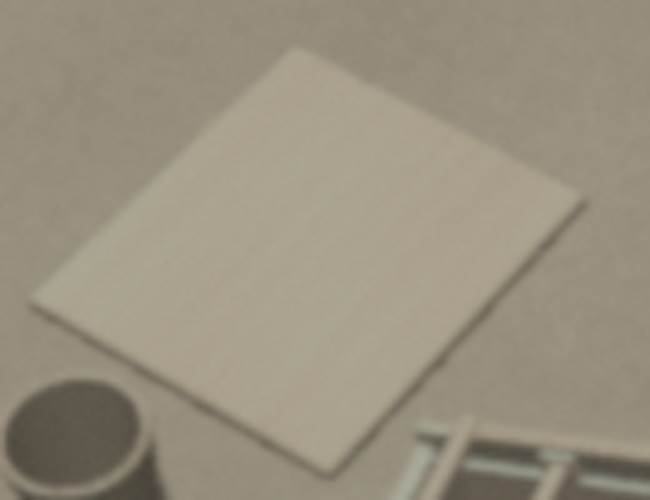

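View pics/c_side1.png

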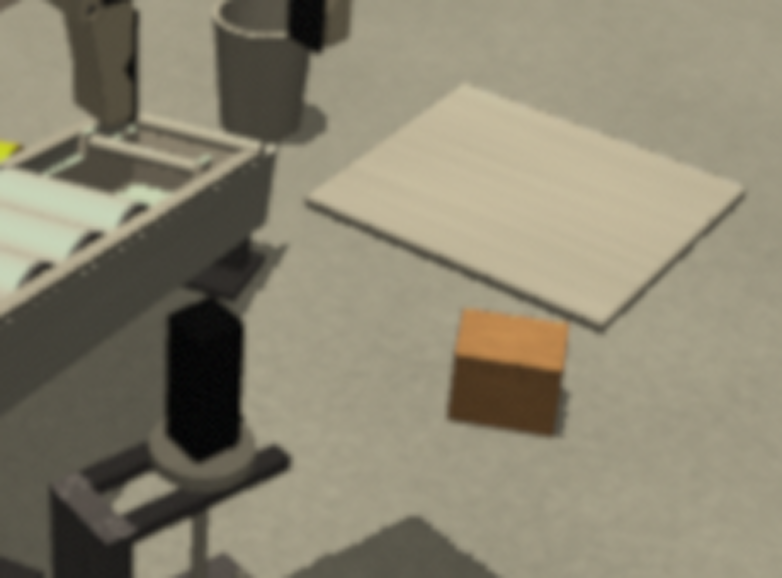

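View pics/c_wrist1.png

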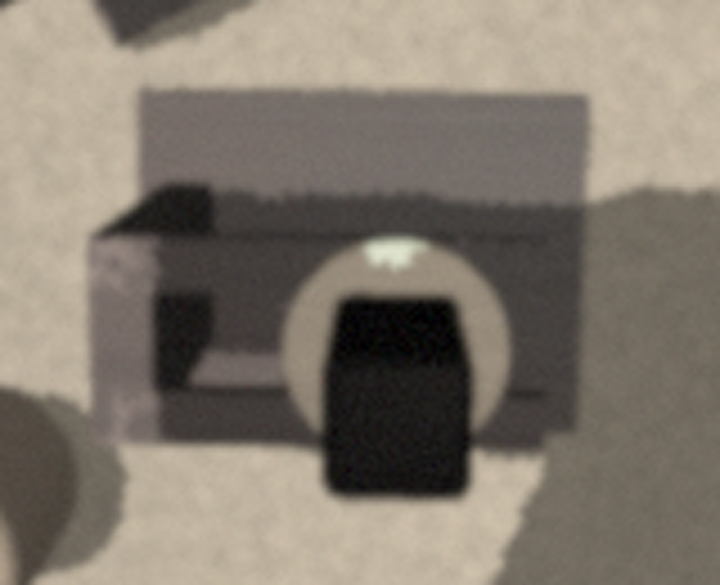

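The wrist crop shows the collar at px (318,209) with the stand square to the jaws, and the grip about 2 mm off the planned axis. I'm going down to grasp it.

```bash
python3 -m crank '[[[-1,2,50,1.5,0],[-1,2,100,1.5,0],[-1,2,140,1.5,0],[-1,2,165,1.5,0],[-1,2,181,1.5,0],[-1,2,181,1.5,0],[1,2,181,1.5,0],[1,2,181,1.5,0],[1,2,181,1.5,0],[1,2,181,1.5,0],[1,2,181,1.5,0],[1,2,181,1.5,0]]]'
python3 - <<'E'
from fit import *
from scipy.optimize import least_squares
T0=None
# plate corners
cn=[('scene',(180+x/5,130+y/5)) for x,y in ((297,47),(585,200),(328,475),(33,302))]+[('side',(290+x/3.4,180+y/3.4)) for x,y in ((463,84),(745,190),(602,328),(307,202))]
for n,uv in cn: print(n,at_z(n,uv,.01).round(4))
E
```

```text
clock: 4.4
tool_pos: [0.4288, 0.2086, 0.1506]
orientation: [-90.0, 0.0, -108.0]
force: [0.5, 0.8, -0.5]
opening: 0.0333
scene [ 0.3748 -0.3492  0.01  ]
scene [ 0.3895 -0.153   0.01  ]
scene [ 0.6045 -0.1679  0.01  ]
scene [ 0.5913 -0.3623  0.01  ]
side [ 0.5882 -0.3619  0.01  ]
side [ 0.3713 -0.3454  0.01  ]
side [ 0.3829 -0.1487  0.01  ]
side [ 0.5968 -0.1614  0.01  ]
```

```bash
python3 -m crank '[[[1,0,0,0,0],[1,0,0,0,0],[1,0,0,0,0]]]'
python3 - <<'E'
from fit import *
from scipy.optimize import least_squares
T0=None
o0=dict(tool_pos=[6.74504924e-01,-2.5e-05,2.25598101e-01],orientation=[-89.993,-.097,179.992])
T=wpose(o0)
S=lambda u,v:('scene',(235+u/3.7,200+v/3.7));D=lambda u,v:('side',(200+u/2.7,200+v/2.7));W=lambda u,v:('wrist',(270+u/2.7,70+v/2.7))
pts=[((.395,.054,.046),S(742,140)),((.395,-.054,.046),S(695,297)),((.395,.054,-.004),D(193,305)),((.395,-.054,-.004),D(42,255)),
((.395,.048,.046),D(200,230)),((.395,-.054,.046),D(45,182)),((.075,0,.048),W(274,328)),((.075,0,.048),S(189,128)),(('b',0,.051),W(238,153)),(('b',0,.051),S(112,120)),
(('w',-.035,.048),W(150,346)),(('w',.035,.048),W(393,311))]
def f(p):
    r=[]
    for m,(n,uv) in pts:
        m=list(m)
        if m[0]=='b': m[0]=p[3]
        if m[0]=='w': m[0]=.075
        r.append(proj(n,C(*m,p),T)[0]-uv)
    return np.ravel(r)
best=least_squares(f,[.61,.1,np.radians(100),.03],loss='soft_l1',x_scale=[.1,.1,.1,.01])
p=best.x;print(p[:2],np.degrees(p[2]),p[3]);print(f(p).reshape(-1,2).round(1))
print('bar',C(.075,0,.048,p),'stopbar',C(p[3],0,.051,p))
np.save('p.npy',p)
# bar angle direct from the wrist picture, at its tilt-free height
a=at_z('wrist',(270+150/2.7,70+346/2.7),.101,T);b=at_z('wrist',(270+393/2.7,70+311/2.7),.101,T);print('bar wrist',a,b,np.degrees(np.arctan2(*(b-a)[1::-1]))-90)
m=at_z('scene',(235+189/3.7,200+128/3.7),.101);print('bar scene',m)
m=at_z('side',(200+366/2.7,200+68/2.7),.101);print('bar side',m)
E
```

```text
clock: 4.78
tool_pos: [0.4288, 0.2087, 0.1506]
orientation: [-90.0, 0.0, -108.0]
force: [0.1, 0.9, 0.3]
opening: 0.0258
[0.60923794 0.09953131] 99.69615183231325 0.02319271501680075
[[-1.1 -1.1]
 [-2.3  0. ]
 [ 1.3  2.1]
 [-0.2  0.5]
 [-1.9 -0.8]
 [ 0.3 -1. ]
 [-0.5  0.4]
 [-0.8  0.9]
 [ 1.3  0. ]
 [-0.5 -0.9]
 [ 0.7  1. ]
 [-1.  -0.1]]
bar [ 0.6311294  -0.02859079  0.10077587] stopbar [ 0.6396884  -0.07868329  0.09026493]
bar wrist [ 0.6661562  -0.02348835  0.101     ] [ 0.59588371 -0.03445023  0.101     ] -261.1338296322191
bar scene [ 0.62840548 -0.02829517  0.101     ]
bar side [ 0.62822723 -0.03157965  0.101     ]
```

```bash
python3 -m crank '[[[1,0,-10,0,0],[1,0,-30,0,0],[1,0,-60,0,0],[1,0,-95,0,0],[1,0,-125,0,0],[1,0,-139,0,0],[1,0,-139,0,0]]]'
python3 - <<'E'
from h import *
im=ctrl.snapshot('side')[:,:,::-1];cv2.imwrite('pics/side2.png',im);crop(im,(230,120,260,220),3,'pics/c_side2.png')
print(ctrl.get_obs()['clock'])
E
```

```text
clock: 5.65
tool_pos: [0.4289, 0.2088, 0.2901]
orientation: [-90.0, 0.1, -108.0]
force: [0.5, 0.5, -1.5]
opening: 0.0261
5.7
```

View pics/c_side2.png

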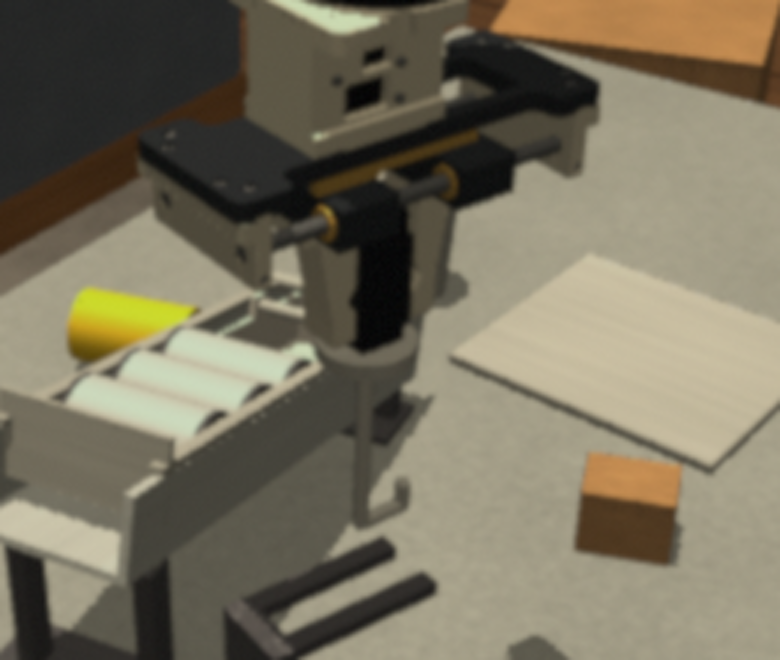

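The side picture shows the hook held upright, with its toe at crop (385,510) above the empty fork. Next I'm crossing to a point above the tray, uphill of the bar.

```bash
python3 -m crank '[[[1,10,0,20,-0.05],[1,30,0,60,-0.13],[1,53,0,104,-0.22],[1,77,0,150,-0.31],[1,100,0,193,-0.39],[1,117,0,226,-0.45],[1,127,0,246,-0.476],[1,127,0,246,-0.476],[1,127,0,246,-0.476]]]'
python3 - <<'E'
from h import *
o=ctrl.get_obs();T=wpose(o);np.save('T3.npy',T)
for n in ('wrist','side','scene'):
    im=ctrl.snapshot(n)[:,:,::-1];cv2.imwrite(f'pics/{n}3.png',im)
crop(cv2.imread('pics/wrist3.png'),(180,60,280,210),2.8,'pics/c_wrist3.png')
crop(cv2.imread('pics/side3.png'),(240,120,180,160),4,'pics/c_side3.png')
print(o['tool_pos'],o['orientation'],o['force'],o['clock'])
E
```

```text
clock: 6.82
tool_pos: [0.6229, 0.012, 0.2881]
orientation: [-90.1, 0.0, -80.7]
force: [-0.5, 0.1, -2.2]
opening: 0.0261
[0.62288268 0.01201438 0.28814748] [-9.01309039e+01  2.50831132e-03 -8.07451322e+01] [-0.52354203  0.07428205 -2.22634297] 6.825
```

View pics/c_wrist3.png

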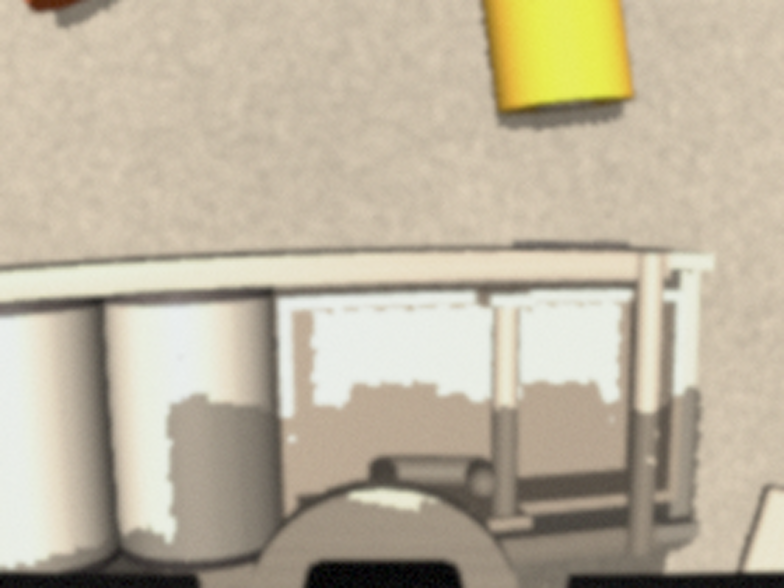

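View pics/c_side3.png

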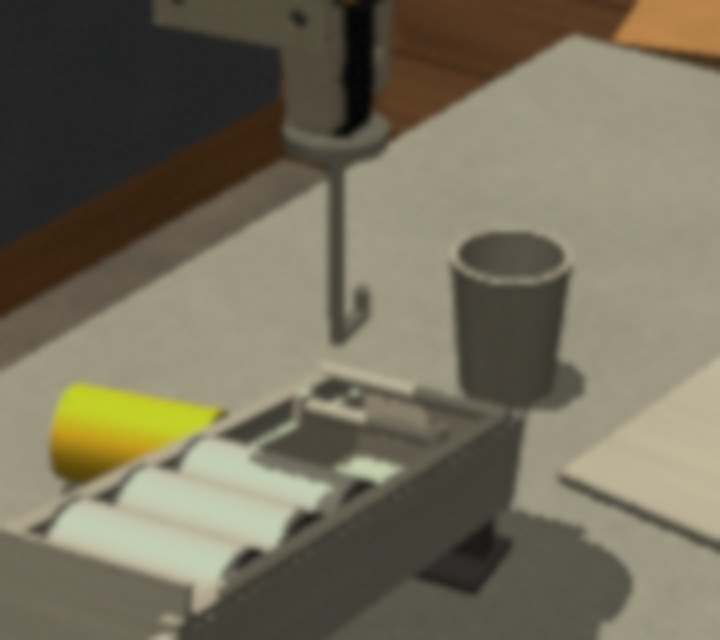

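View pics/scene3.png

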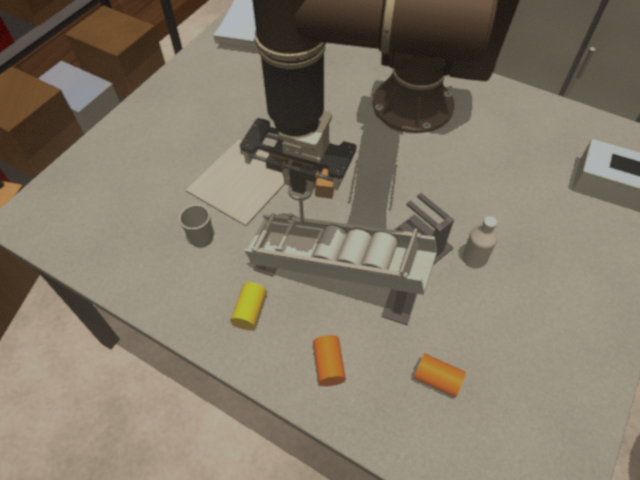

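```bash
python3 - <<'E'
from fit import *
T=np.load('T3.npy');p=np.load('p.npy');W=lambda u,v:(180+u/2.8,60+v/2.8)
B=[at_z('wrist',W(*q),.101,T) for q in ((506,308),(507,515),(506,410))]
print(np.round(B,4), np.degrees(np.arctan2(*(B[0]-B[1])[:2])))
S=[at_z('wrist',W(*q),.0903,T) for q in ((650,265),(643,525))];print(np.round(S,4),np.degrees(np.arctan2(*(S[0]-S[1])[:2])))
a=np.radians(99.3);u=np.array([np.cos(a),np.sin(a)])
print('bar-stop horiz', (np.mean(B[:2],0)-np.mean(S,0))[:2]@u)
o=ctrl.get_obs();d=o['tool_pos']-np.mean(B[:2],0);print('tcp rel bar: up',d[:2]@u,'lat',d[:2]@[-u[1],u[0]])
E
```

```text
[[ 0.6679 -0.0236  0.101 ]
 [ 0.5977 -0.0373  0.101 ]
 [ 0.634  -0.0299  0.101 ]] 78.95982958758913
[[ 0.6912 -0.072   0.0903]
 [ 0.599  -0.0896  0.0903]] 79.25397951257172
bar-stop horiz 0.05165917888955225
tcp rel bar: up 0.043996876779657336 lat 0.0026834601090946993
```

The wrist crop shows the cross bar at (506,410) and the stop bar at (646,395). The toe lies square to them, about 14 mm clear of the bar on the uphill side. I'm lowering the hook into the tray.

```bash
python3 -m crank '[[[1,0,30,0,0],[1,0,60,0,0],[1,0,75,0,0],[1,0,82,0,0],[1,0,88,0,0],[1,0,91,0,0],[1,0,93,0,0],[1,0,93,0,0],[1,0,93,0,0]]]'
python3 - <<'E'
from h import *
o=ctrl.get_obs();T=wpose(o);np.save('T4.npy',T)
for n in ('wrist','side','scene'):
    im=ctrl.snapshot(n)[:,:,::-1];cv2.imwrite(f'pics/{n}4.png',im)
crop(cv2.imread('pics/wrist4.png'),(180,60,280,210),2.8,'pics/c_wrist4.png')
crop(cv2.imread('pics/scene4.png'),(240,180,160,120),5,'pics/c_scene4.png')
crop(cv2.imread('pics/side4.png'),(270,160,120,100),6,'pics/c_side4.png')
print(o['tool_pos'],o['orientation'],o['force'],o['clock'])
E
```

```text
clock: 8.1
tool_pos: [0.6237, 0.0118, 0.1968]
orientation: [-90.0, -0.0, -80.7]
force: [-0.2, 0.3, -0.9]
opening: 0.0259
[0.62371146 0.01184192 0.19681468] [-8.99784647e+01 -1.88561848e-03 -8.07096095e+01] [-0.20312802  0.25209204 -0.92324322] 8.1
```

View pics/c_wrist4.png

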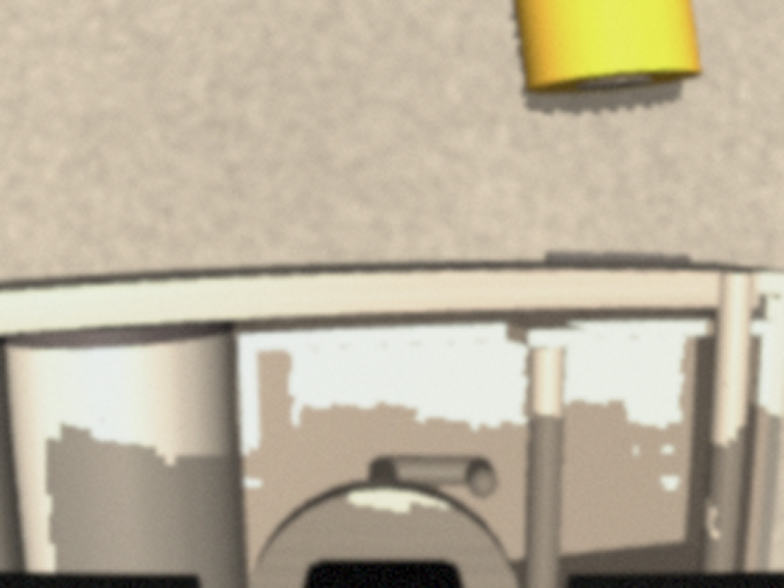

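View pics/c_side4.png

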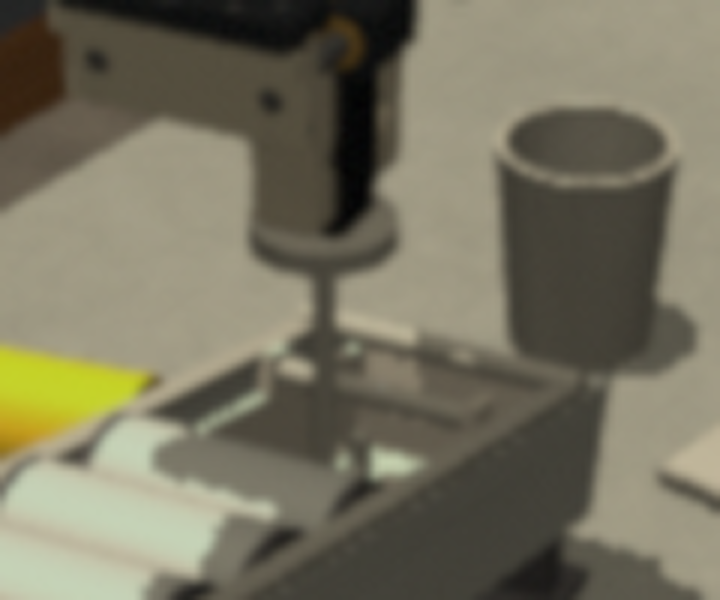

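View pics/c_scene4.png

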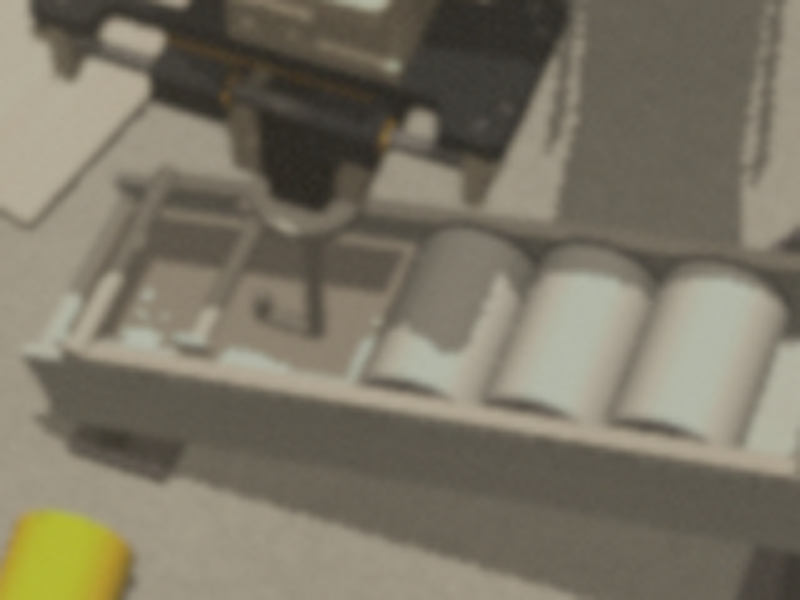

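The wrist and scene crops show the toe inside the tray, uphill of the bar and touching nothing. I'll lower it 4 mm more and slide it under the bar.

```bash
python3 -m crank '[[[1,0,4,0,0],[1,3,5,0,0],[1,9,5,0,0],[1,15,5,0,0],[1,21,5,0,0],[1,26,5,0,0],[1,29,5,0,0],[1,29,5,0,0],[1,29,5,0,0]]]'
python3 - <<'E'
from h import *
o=ctrl.get_obs();T=wpose(o);np.save('T5.npy',T)
for n in ('wrist','scene'):
    im=ctrl.snapshot(n)[:,:,::-1];cv2.imwrite(f'pics/{n}5.png',im)
crop(cv2.imread('pics/wrist5.png'),(180,60,280,210),2.8,'pics/c_wrist5.png')
crop(cv2.imread('pics/scene5.png'),(240,180,160,120),5,'pics/c_scene5.png')
print(o['tool_pos'],o['orientation'],o['force'],o['clock'])
E
```

```text
clock: 9.38
tool_pos: [0.6283, -0.0167, 0.1916]
orientation: [-90.0, 0.0, -80.7]
force: [-1.0, -0.9, -1.1]
opening: 0.0258
[ 0.62825843 -0.01666589  0.19156246] [-8.99990805e+01  1.88831861e-03 -8.07058128e+01] [-1.01976289 -0.87150276 -1.08164662] 9.375
```

View pics/c_wrist5.png

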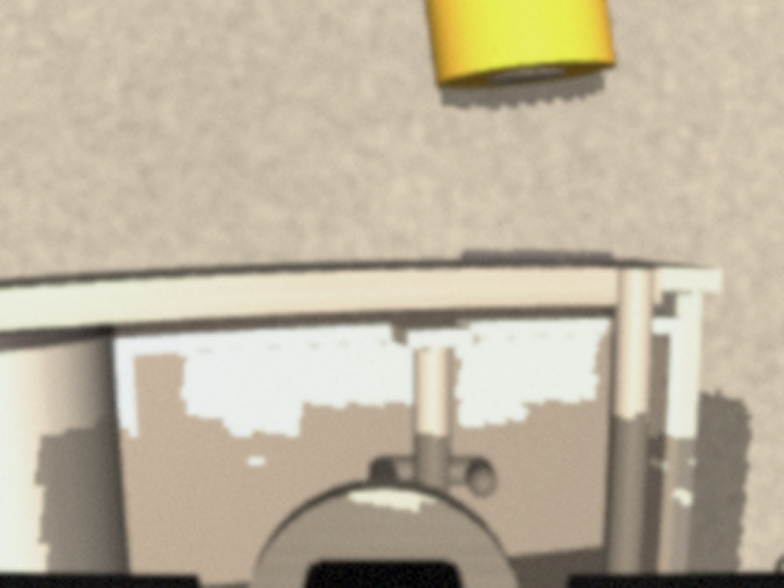

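View pics/c_scene5.png

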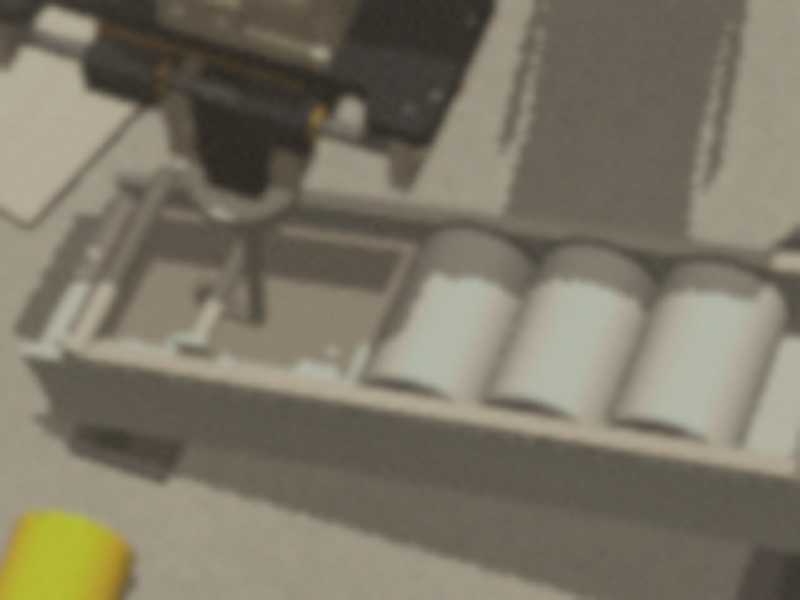

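The wrist crop shows the bar at (432,460), between the rod at (385,470) and the tip at (482,478), so the toe is under it. I'll raise the hook slowly to feel the bar.

```bash
python3 -m crank '[[[1,0,-5,0,0],[1,0,-10,0,0],[1,0,-13,0,0],[1,0,-14,0,0],[1,0,-14,0,0],[1,0,-14,0,0]]]'; python3 -m crank '[[[1,0,-1,0,0],[1,0,-1,0,0]]]';python3 -m crank '[[[1,0,-1,0,0],[1,0,-1,0,0]]]'
```

```text
clock: 10.22
tool_pos: [0.6281, -0.0168, 0.2054]
orientation: [-90.0, 0.0, -80.7]
force: [-0.3, -0.2, -2.3]
opening: 0.0258
clock: 10.48
tool_pos: [0.6283, -0.0168, 0.2066]
orientation: [-90.0, -0.0, -80.7]
force: [1.3, -0.5, -1.3]
opening: 0.0262
clock: 10.72
tool_pos: [0.6283, -0.0167, 0.2077]
orientation: [-90.0, 0.0, -80.7]
force: [0.5, -0.1, -2.5]
opening: 0.0261
```

```bash
python3 -m crank '[[[1,-1.5,-0.4,0,0],[1,-3,-0.8,0,0],[1,-4,-1.1,0,0],[1,-5,-1.3,0,0],[1,-6,-1.6,0,0],[1,-6,-1.6,0,0]]]'; python3 -m crank '[[[1,-1,-0.3,0,0],[1,-2,-0.5,0,0],[1,-3,-0.8,0,0],[1,-4,-1.1,0,0],[1,-4,-1.1,0,0]]]'
```

```text
clock: 11.48
tool_pos: [0.6273, -0.011, 0.2091]
orientation: [-90.0, -0.0, -80.7]
force: [0.2, -1.4, -2.2]
opening: 0.0259
clock: 12.1
tool_pos: [0.6265, -0.0068, 0.2102]
orientation: [-90.0, 0.0, -80.7]
force: [-0.2, -3.3, -3.5]
opening: 0.0258
```

```bash
python3 -m crank '[[[1,-1.5,-0.4,0,0],[1,-3,-0.8,0,0],[1,-4.5,-1.2,0,0],[1,-6,-1.6,0,0],[1,-7.5,-2,0,0],[1,-7.5,-2,0,0]]]'
python3 - <<'E'
from h import *
o=ctrl.get_obs();T=wpose(o);np.save('T6.npy',T)
for n in ('wrist','scene'):
    im=ctrl.snapshot(n)[:,:,::-1];cv2.imwrite(f'pics/{n}6.png',im)
crop(cv2.imread('pics/wrist6.png'),(180,60,280,210),2.8,'pics/c_wrist6.png')
crop(cv2.imread('pics/scene6.png'),(240,180,200,130),4,'pics/c_scene6.png')
print(o['tool_pos'],o['orientation'],o['force'],o['clock'])
E
```

```text
clock: 12.85
tool_pos: [0.6254, 0.0008, 0.2123]
orientation: [-90.0, 0.0, -80.7]
force: [-0.1, -2.4, -2.3]
opening: 0.0258
[0.62541511 0.00076515 0.21228418] [-8.99944712e+01  1.32798749e-02 -8.07011742e+01] [-0.11704857 -2.44073629 -2.30767241] 12.85
```

View pics/c_wrist6.png

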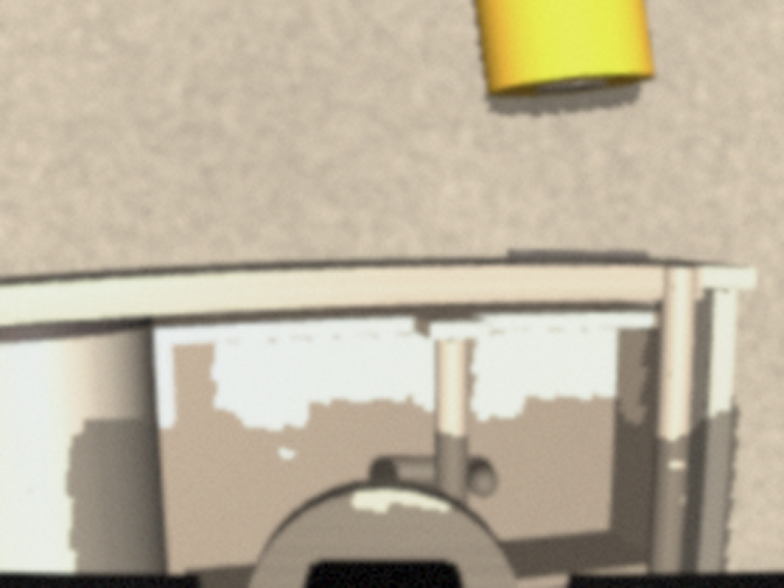

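View pics/c_scene6.png

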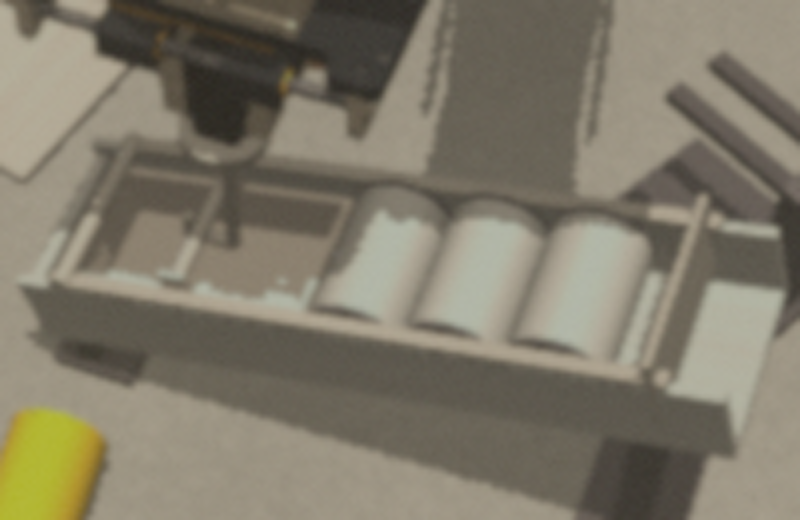

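```bash
cat > bs.py <<'E'
from fit import *
def bs(Tf,box,f,b,s,dz):
    T=np.load(Tf);W=lambda q:(box[0]+q[0]/f,box[1]+q[1]/f)
    B=np.mean([at_z('wrist',W(q),.101+dz,T) for q in b],0);S=np.mean([at_z('wrist',W(q),.0903,T) for q in s],0)
    a=np.radians(99.7);u=np.array([np.cos(a),np.sin(a)]);X=(B-S)[:2]@u
    print('bar-stop horiz',X,'ds',(X-.0008)/c15)
E
python3 -c "
from bs import *
bs('T6.npy',(180,60),2.8,[(452,345),(452,480)],[(680,275),(672,560)],.0035)
bs('T5.npy',(180,60),2.8,[(432,345),(432,480)],[(635,275),(625,560)],.0)
"
```

```text
bar-stop horiz 0.06473813261689755 ds 0.06619362571817505
bar-stop horiz 0.05209255403001361 ds 0.053101959419670296
```

The tray follows the hook and is about 13 mm up, at 2–3 N. It has roughly 14 mm to go before it clears and 23 mm before the hard stop. I'll keep drawing.

```bash
python3 -m crank '[[[1,-1.5,-0.4,0,0],[1,-3,-0.8,0,0],[1,-4.5,-1.2,0,0],[1,-6,-1.6,0,0],[1,-7.5,-2,0,0],[1,-9,-2.4,0,0],[1,-10.5,-2.8,0,0],[1,-12,-3.2,0,0],[1,-12,-3.2,0,0]]]'; python3 -m crank '[[[1,-1,-0.3,0,0],[1,-2,-0.5,0,0],[1,-2,-0.5,0,0]]]';
```

```text
clock: 14.08
tool_pos: [0.6235, 0.0126, 0.2155]
orientation: [-90.0, 0.0, -80.7]
force: [-0.1, -3.4, -2.6]
opening: 0.0261
clock: 14.45
tool_pos: [0.6232, 0.0144, 0.216]
orientation: [-90.0, 0.0, -80.7]
force: [0.6, -3.4, -2.8]
opening: 0.0258
```

```bash
python3 - <<'E'
from h import *
o=ctrl.get_obs();T=wpose(o);np.save('T7.npy',T)
for n in ('wrist','scene'):
    im=ctrl.snapshot(n)[:,:,::-1];cv2.imwrite(f'pics/{n}7.png',im)
crop(cv2.imread('pics/wrist7.png'),(180,60,280,210),2.8,'pics/c_wrist7.png')
crop(cv2.imread('pics/scene7.png'),(240,180,200,130),4,'pics/c_scene7.png')
print(o['tool_pos'],o['orientation'],o['force'],o['clock'])
E
```

```text
[0.62316332 0.01443699 0.21600432] [-8.99960882e+01  4.15523116e-03 -8.07018314e+01] [ 0.5615959  -3.438584   -2.76745841] 14.45
```

View pics/c_wrist7.png

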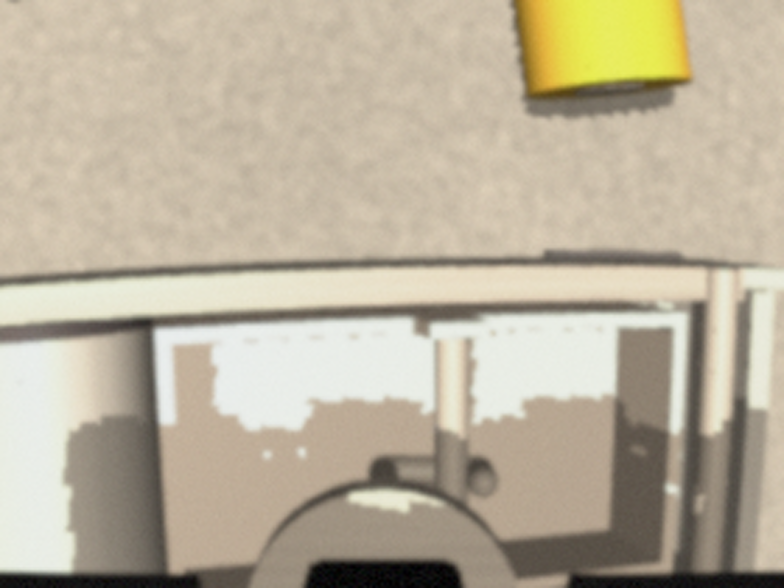

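View pics/c_scene7.png

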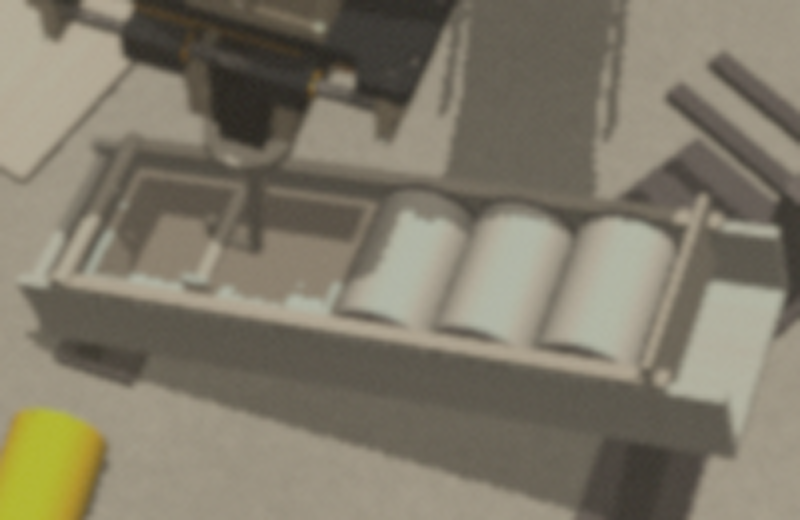

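```bash
python3 -m crank '[[[1,-1,-0.3,0,0],[1,-2,-0.5,0,0],[1,-3,-0.8,0,0],[1,-3,-0.8,0,0]]]'; python3 -m crank '[[[1,-1,-0.3,0,0],[1,-1.5,-0.4,0,0],[1,-1.5,-0.4,0,0]]]';python3 - <<'E'
from h import *
o=ctrl.get_obs();T=wpose(o);np.save('T8.npy',T)
for n in ('wrist','scene'):
    im=ctrl.snapshot(n)[:,:,::-1];cv2.imwrite(f'pics/{n}8.png',im)
crop(cv2.imread('pics/wrist8.png'),(180,60,280,210),2.8,'pics/c_wrist8.png')
crop(cv2.imread('pics/scene8.png'),(240,180,200,130),4,'pics/c_scene8.png')
E
```

```text
clock: 15.05
tool_pos: [0.6227, 0.0175, 0.2168]
orientation: [-90.0, 0.0, -80.7]
force: [0.8, -3.7, -3.4]
opening: 0.0259
clock: 15.42
tool_pos: [0.6224, 0.0188, 0.2172]
orientation: [-90.0, 0.0, -80.7]
force: [0.6, -3.0, -3.2]
opening: 0.0259
```

View pics/c_wrist8.png

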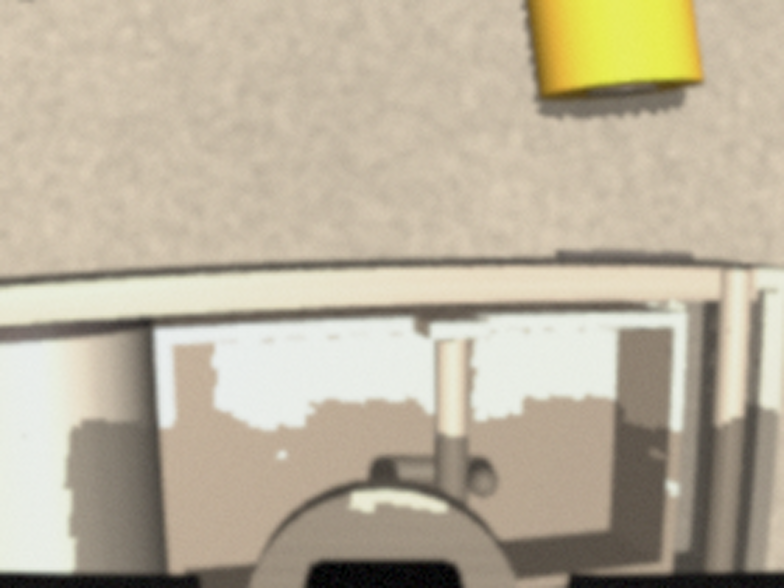

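View pics/c_scene8.png

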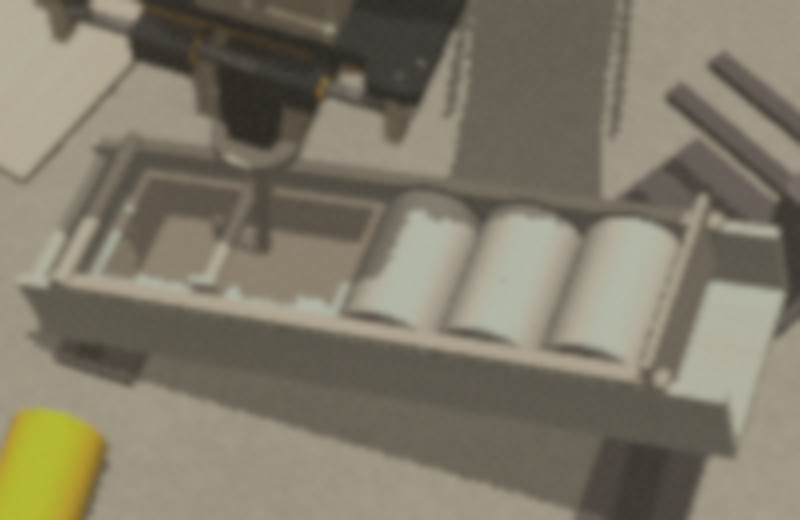

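```bash
python3 -c "
from bs import *
bs('T8.npy',(180,60),2.8,[(452,345),(452,480)],[(734,275),(732,560)],.0085)
bs('T7.npy',(180,60),2.8,[(452,345),(452,480)],[(721,275),(714,560)],.0073)
"
```

```text
bar-stop horiz 0.08379206917094316 ds 0.08591971237562344
bar-stop horiz 0.0785276327425336 ds 0.0804695667380079
```

Two estimates put the tray about 5.5 mm past clear of the stop bar and about 3 mm short of the hard stop. Force is steady at 3–4 N. I'll start the lift slowly.

```bash
python3 -m crank '[[[1,-0.3,-2,0,0],[1,-0.6,-4,0,0],[1,-0.9,-6,0,0],[1,-1.2,-8,0,0],[1,-1.5,-10,0,0],[1,-1.8,-12,0,0],[1,-1.8,-12,0,0]]]'
python3 - <<'E'
from h import *
im=ctrl.snapshot('side')[:,:,::-1];cv2.imwrite('pics/side9.png',im);crop(im,(230,160,160,120),5,'pics/c_side9.png')
E
python3 -m crank '[[[1,-0.5,-3,0,0],[1,-1,-6,0,0],[1,-1.2,-9,0,0],[1,-1.2,-12,0,0],[1,-1.2,-12,0,0]]]'
python3 - <<'E'
from h import *
im=ctrl.snapshot('side')[:,:,::-1];cv2.imwrite('pics/side10.png',im);crop(im,(230,160,160,120),5,'pics/c_side10.png')
im=ctrl.snapshot('scene')[:,:,::-1];crop(im,(240,180,200,130),4,'pics/c_scene10.png')
E
```

```text
clock: 16.4
tool_pos: [0.6222, 0.0206, 0.2294]
orientation: [-90.0, 0.0, -80.7]
force: [0.5, -2.2, -3.0]
opening: 0.0261
clock: 17.08
tool_pos: [0.6222, 0.0222, 0.2415]
orientation: [-90.0, 0.0, -80.7]
force: [0.7, -0.7, -3.6]
opening: 0.0261
```

View pics/c_side10.png

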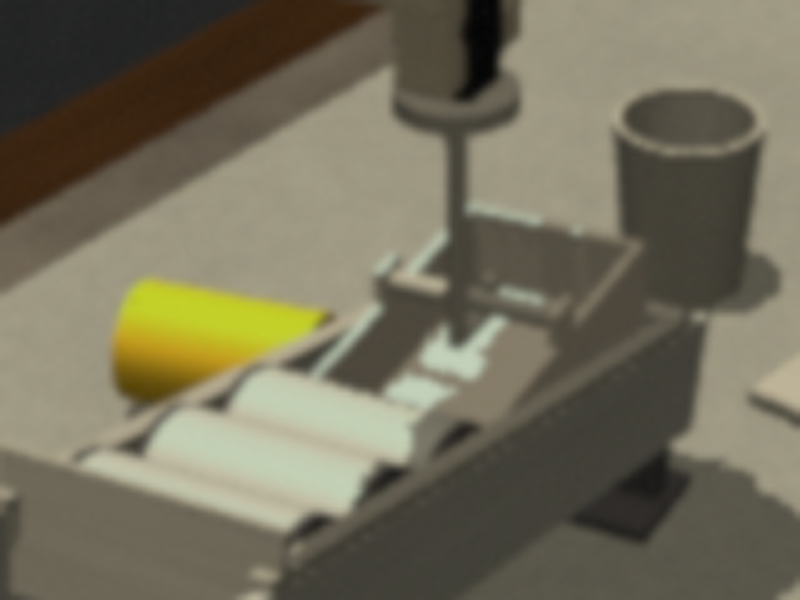

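View pics/c_scene10.png

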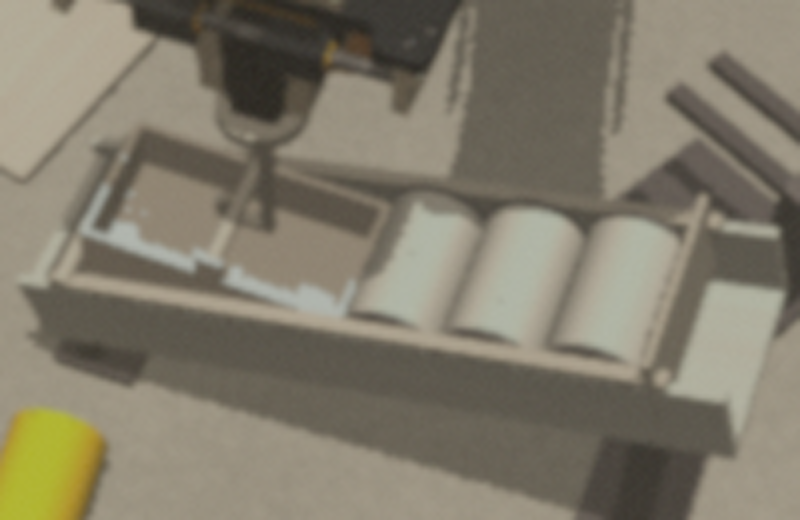

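The side and scene crops show the tray level, its low end above the stop bar and free. I'll lift it clear.

```bash
python3 -m crank '[[[1,0,-4,0,0],[1,0,-9,0,0],[1,0,-15,0,0],[1,0,-22,0,0],[1,0,-30,0,0],[1,0,-40,0,0],[1,0,-52,0,0],[1,0,-66,0,0],[1,0,-80,0,0],[1,0,-90,0,0],[1,0,-96,0,0],[1,0,-96,0,0]]]'
python3 - <<'E'
from h import *
for n in ('side','scene','wrist'):
    im=ctrl.snapshot(n)[:,:,::-1];cv2.imwrite(f'pics/{n}11.png',im)
for n in ('carton','beaker'):
    for c in ('scene','side'):
        r=ctrl.find_in(c,n)[0]['extent'];print(n,c,at_z(c,(r[0]+r[2]/2,r[1]+r[3]/2),.03))
print(ctrl.get_obs()['force'],ctrl.get_obs()['clock'])
E
```

```text
clock: 18.68
tool_pos: [0.622, 0.0218, 0.3375]
orientation: [-90.0, 0.0, -80.7]
force: [-0.9, -0.7, -6.1]
opening: 0.0259
carton scene [ 0.40539961 -0.05430333  0.03      ]
carton side [ 0.39744325 -0.05260471  0.03      ]
beaker scene [ 0.67777065 -0.25634161  0.03      ]
beaker side [ 0.69747362 -0.27253944  0.03      ]
[ 0.82135861  0.01043219 -4.75095242] 19.025
```

View pics/side11.png

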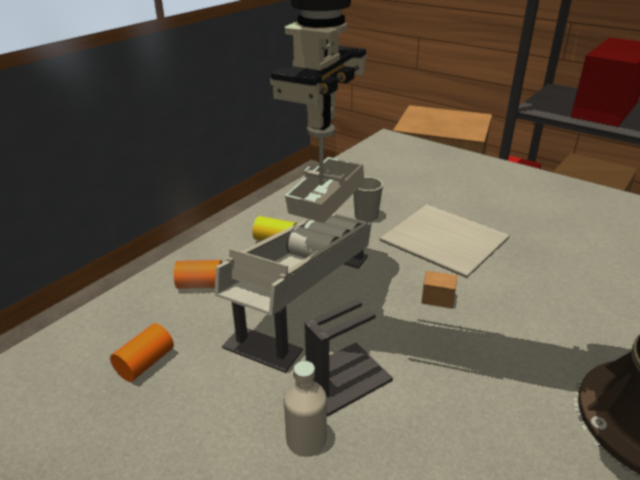

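View pics/scene11.png

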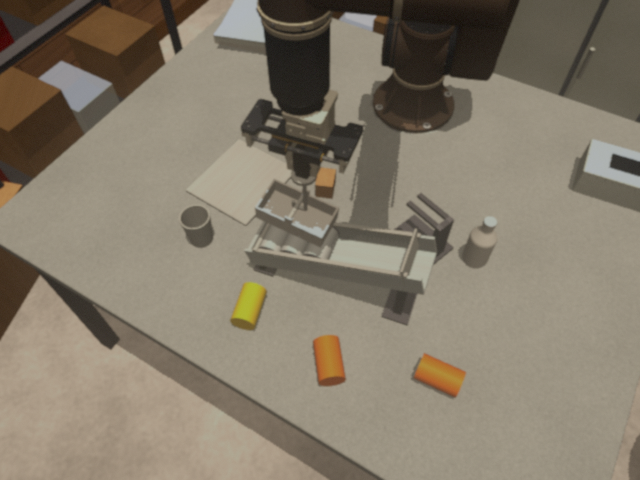

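View pics/wrist11.png

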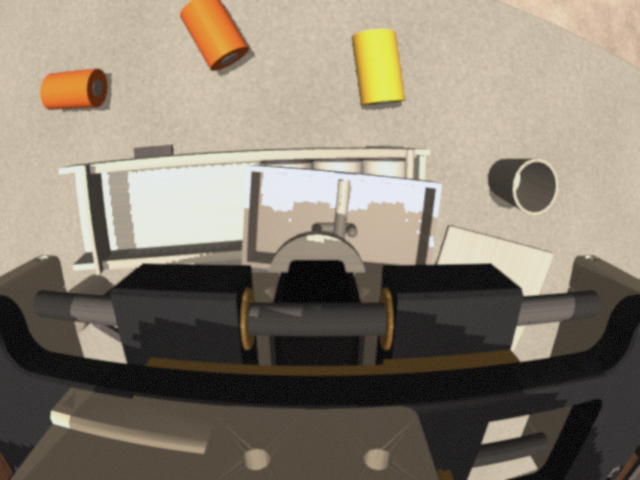

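```bash
python3 - <<'E'
from h import *
o=ctrl.get_obs();T=wpose(o);t=o['tool_pos'];zb=t[2]-.1126+.0045
im=cv2.imread('pics/wrist11.png');crop(im,(230,140,230,140),3.4,'pics/c_wrist11.png')
a=at_z('wrist',(252,168),zb-.008,T);b=at_z('wrist',(440,185),zb-.008,T)
v=(b-a)[:2];ang=np.degrees(np.arctan2(v[1],v[0]));n=np.array([v[1],-v[0]])/np.hypot(*v)
print('len',np.hypot(*v),'ang',ang)
c=((a+b)/2)[:2]+.04*n;print('centre',c,'alt',((a+b)/2)[:2]-.04*n)
X=RM(o['orientation']);d=np.r_[c-t[:2],0];print('rel tool',d@X)
E
```

```text
len 0.14276806190881483 ang -85.38239621791419
centre [0.62677839 0.00073933] alt [0.70651873 0.00717974]
rel tool [ 2.15296076e-02 -4.67652145e-07  1.46413524e-03]
```

View pics/c_wrist11.png

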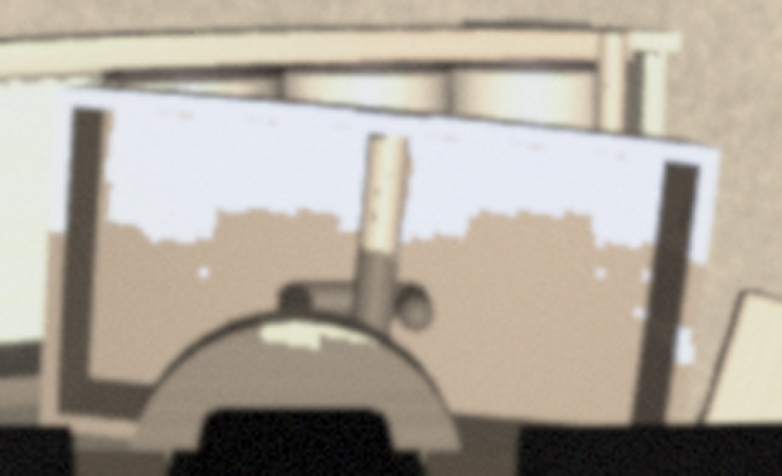

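The three canisters have rolled down to the stop bar. The tray hangs level on the hook, its bar about 17 mm ahead of the rod. I'm carrying it over the plate.

```bash
python3 -m crank '[[[1,6,0,-4.5,0],[1,20,0,-15,0.01],[1,42,0,-31,0.03],[1,70,0,-52,0.05],[1,103,0,-77,0.07],[1,136,0,-102,0.09],[1,167,0,-125,0.11],[1,194,0,-145,0.13],[1,216,0,-162,0.145],[1,229,0,-172,0.15],[1,235.5,0,-176.5,0.15],[1,235.5,0,-176.5,0.15]]]'
python3 -m crank '[[[1,0,15,0,0],[1,0,40,0,0],[1,0,70,0,0],[1,0,100,0,0],[1,0,115,0,0],[1,0,120,0,0],[1,0,120,0,0],[1,0,120,0,0]]]'
python3 - <<'E'
from h import *
o=ctrl.get_obs();T=wpose(o);np.save('T12.npy',T)
for n in ('side','scene','wrist'):
    im=ctrl.snapshot(n)[:,:,::-1];cv2.imwrite(f'pics/{n}12.png',im)
print(o['tool_pos'],o['clock'])
crop(cv2.imread('pics/scene12.png'),(150,100,200,160),4,'pics/c_scene12.png')
crop(cv2.imread('pics/side12.png'),(340,100,200,160),4,'pics/c_side12.png')
E
```

```text
clock: 20.52
tool_pos: [0.4856, -0.2394, 0.3372]
orientation: [-90.0, 0.0, -89.3]
force: [0.0, -0.4, -4.6]
opening: 0.0257
clock: 21.52
tool_pos: [0.4865, -0.2393, 0.2182]
orientation: [-89.9, -0.0, -89.3]
force: [0.4, 0.1, -3.7]
opening: 0.0259
[ 0.4864932  -0.23928675  0.21821732] 21.525
```

View pics/wrist12.png

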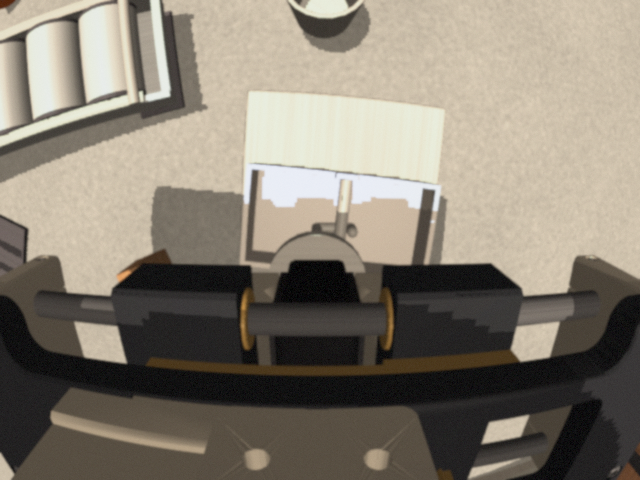

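View pics/c_scene12.png

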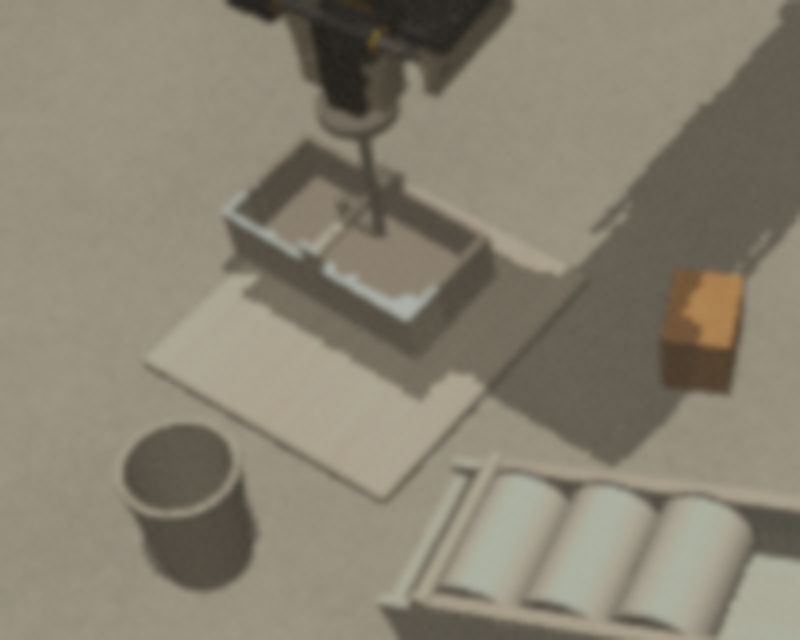

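View pics/c_side12.png

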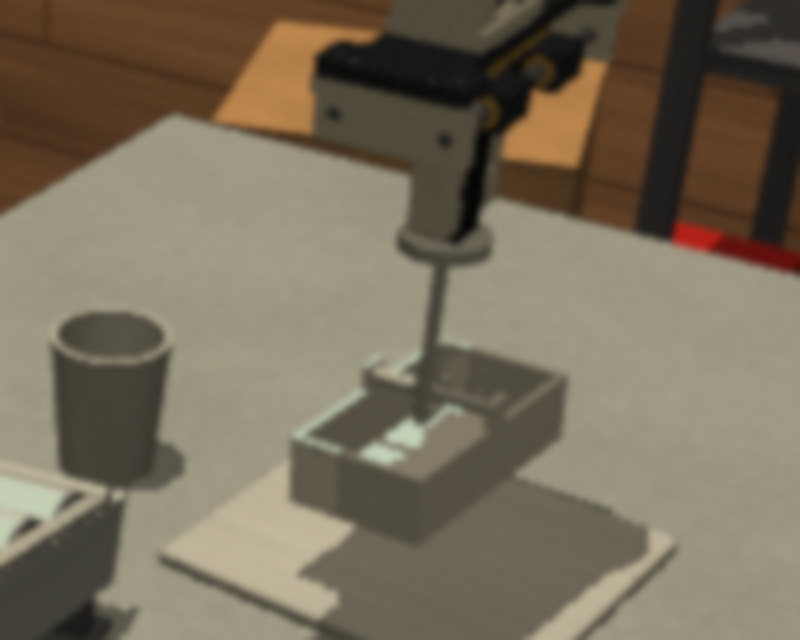

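```bash
python3 - <<'E'
from h import *
T=np.load('T12.npy');o=ctrl.get_obs();t=o['tool_pos']
def ctr(pa,pb,z,half):
    a=at_z('wrist',pa,z,T);b=at_z('wrist',pb,z,T);v=(b-a)[:2];n=np.array([v[1],-v[0]])/np.hypot(*v)
    print('len',np.hypot(*v),'ang',np.degrees(np.arctan2(v[1],v[0])),'c',((a+b)/2)[:2]+half*n)
ctr((250,92),(443,109),.01,.11)
ctr((247,165),(440,187),t[2]-.1126+.0045-.008,.04)
E
python3 - <<'E'
import sys;sys.path.insert(0,'.')
from h import *
im=cv2.imread('pics/wrist12.png');crop(im,(230,70,230,200),3,'pics/c_wrist12.png')
E
```

```text
len 0.19239332769445056 ang -93.26353891083063 c [ 0.48626236 -0.2641579 ]
len 0.14716614011587115 ang -95.34339907971533 c [ 0.48909314 -0.25807875]
```

View pics/c_wrist12.png

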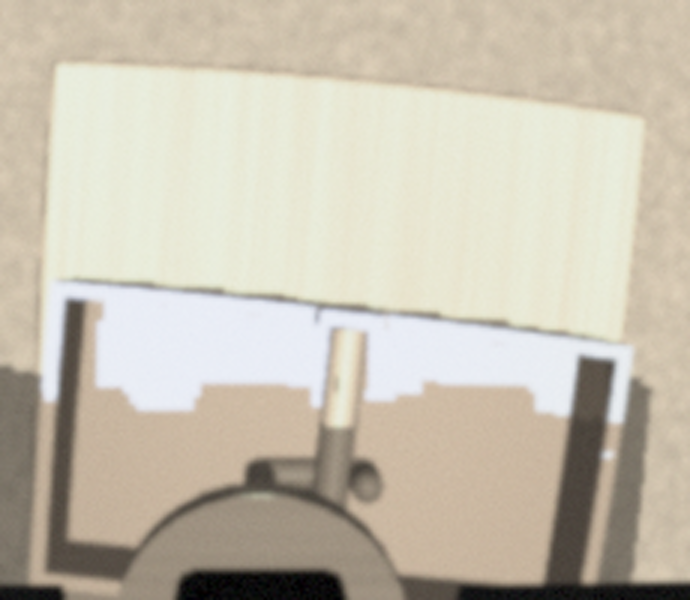

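```bash
python3 - <<'E'
from h import *
z=.1021
a=[at_z('scene',(150+u/4,100+v/4),z) for u,v in ((308,140),(490,240),(412,318),(225,208))]
b=[at_z('side',(340+u/4,100+v/4),z) for u,v in ((292,437),(425,485),(567,378),(440,345))]
for n,q,pl in (('scene',a,[.49,-.2581]),('side',b,[.4848,-.2543])):
    print(n,np.round(q,4)[:,:2].tolist(),np.mean(q,0)[:2],'tray-plate',np.mean(q,0)[:2]-pl)
E
```

```text
scene [[0.4462, -0.3223], [0.4591, -0.1757], [0.5345, -0.1817], [0.5195, -0.3324]] [ 0.48983283 -0.2530204 ] tray-plate [-0.00016717  0.0050796 ]
side [[0.5325, -0.179], [0.4543, -0.176], [0.4423, -0.325], [0.5157, -0.3195]] [ 0.48617689 -0.24989898] tray-plate [0.00137689 0.00440102]
```

The scene, side and wrist cameras all put the tray about 5 mm short of the plate's middle in −y. I'll shift it, then set it down slowly.

```bash
python3 -m crank '[[[1,2.5,10,-0.5,0],[1,5,25,-1,0],[1,5,38,-1,0],[1,5,45,-1,0],[1,5,48,-1,0],[1,5,50,-1,0],[1,5,52,-1,0],[1,5,54,-1,0],[1,5,56,-1,0],[1,5,56,-1,0]]]'
python3 -m crank '[[[1,0,4,0,0],[1,0,8,0,0],[1,0,12,0,0],[1,0,14,0,0],[1,0,14,0,0],[1,0,14,0,0]]]'
python3 - <<'E'
from h import *
o=ctrl.get_obs();T=wpose(o);np.save('T13.npy',T)
for n in ('side','scene','wrist'):
    im=ctrl.snapshot(n)[:,:,::-1];cv2.imwrite(f'pics/{n}13.png',im)
print(o['tool_pos'],o['clock'])
crop(cv2.imread('pics/wrist13.png'),(200,50,260,220),3,'pics/c_wrist13.png')
crop(cv2.imread('pics/scene13.png'),(150,100,200,160),4,'pics/c_scene13.png')
crop(cv2.imread('pics/side13.png'),(340,100,200,160),4,'pics/c_side13.png')
E
```

```text
clock: 22.92
tool_pos: [0.4849, -0.2442, 0.1612]
orientation: [-90.0, -0.0, -89.3]
force: [0.2, 1.3, -1.2]
opening: 0.026
clock: 23.68
tool_pos: [0.4849, -0.2442, 0.1473]
orientation: [-90.0, -0.0, -89.3]
force: [0.9, -0.5, -0.7]
opening: 0.026
[ 0.48494715 -0.24420981  0.1472527 ] 23.675
```

View pics/c_wrist13.png

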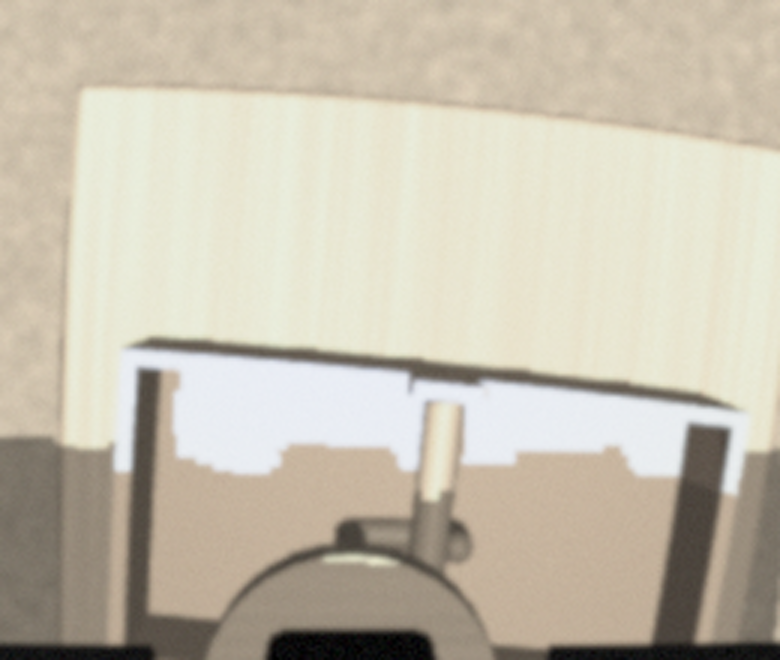

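View pics/c_scene13.png

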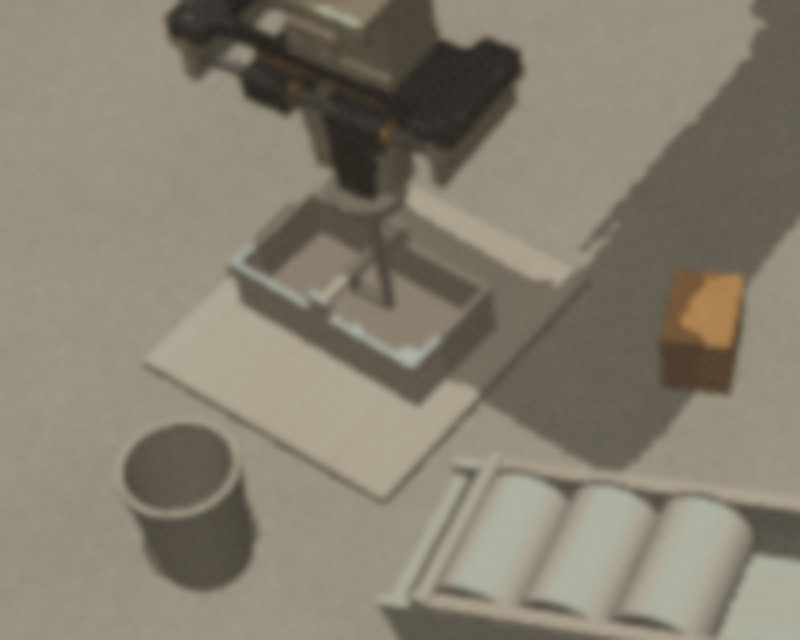

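View pics/c_side13.png

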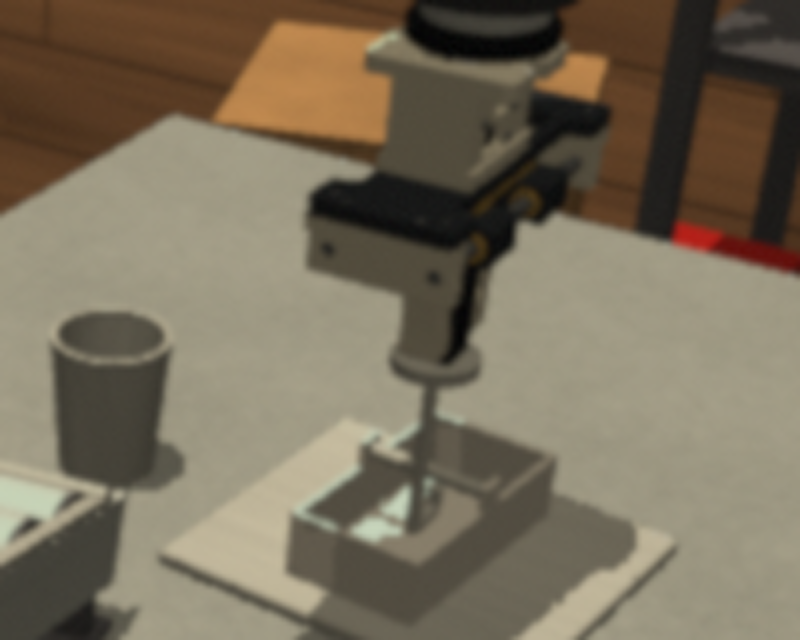

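The tray sits flat on the plate and the toe is well below the bar. I'm backing the hook out and lifting it.

```bash
python3 -m crank '[[[1,-4,0,0,0],[1,-9,0,0,0],[1,-15,0,0,0],[1,-21,0,0,0],[1,-27,0,0,0],[1,-30,0,0,0],[1,-30,0,0,0],[1,-30,0,0,0]]]'
python3 - <<'E'
from h import *
o=ctrl.get_obs();T=wpose(o);np.save('T14.npy',T)
im=ctrl.snapshot('wrist')[:,:,::-1];cv2.imwrite('pics/wrist14.png',im)
crop(im,(200,50,260,220),3,'pics/c_wrist14.png')
E
```

```text
clock: 24.82
tool_pos: [0.4845, -0.2142, 0.1472]
orientation: [-90.0, -0.0, -89.3]
force: [-0.2, -0.9, -1.5]
opening: 0.0259
```

View pics/c_wrist14.png

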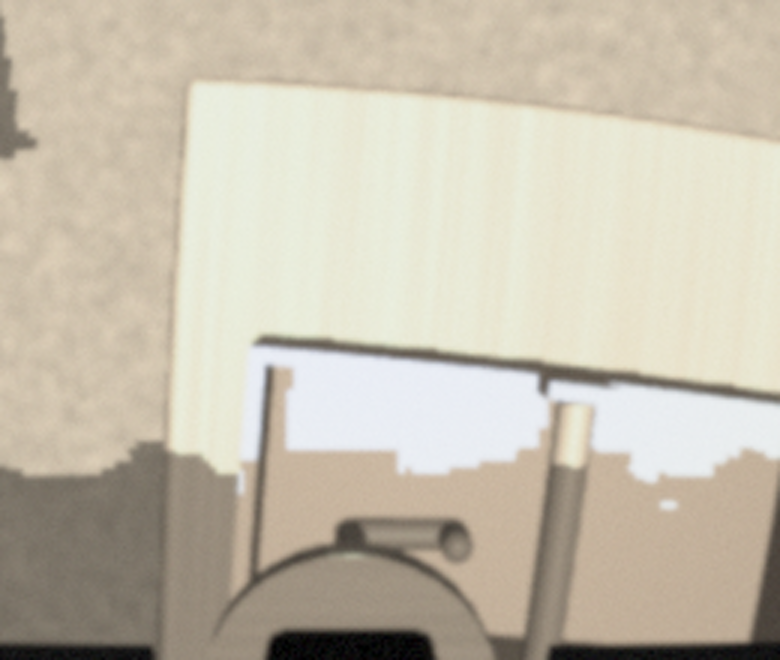

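```bash
python3 -m crank '[[[1,0,-5,0,0],[1,0,-15,0,0],[1,0,-35,0,0],[1,0,-65,0,0],[1,0,-100,0,0],[1,0,-130,0,0],[1,0,-145,0,0],[1,0,-145,0,0]]]'
python3 -m crank '[[[1,-15,0,-2,0.01],[1,-45,0,-5,0.035],[1,-85,0,-10,0.065],[1,-130,0,-15.5,0.1],[1,-180,0,-21.5,0.14],[1,-230,0,-27.5,0.18],[1,-280,0,-33.5,0.22],[1,-325,0,-39,0.255],[1,-365,0,-43.5,0.285],[1,-395,0,-47,0.31],[1,-415,0,-49.5,0.326],[1,-423.5,0,-50.5,0.326]]]'
python3 -m crank '[[[1,0,0,0,0],[1,0,0,0,0]]]'
python3 - <<'E'
from h import *
o=ctrl.get_obs();T=wpose(o);np.save('T15.npy',T);R=RM(o['orientation'])
print(o['tool_pos'],o['orientation'],'need',(np.array([.42885,.20868,0])-np.r_[o['tool_pos'][:2],0])@R*1000)
for n in ('side','scene','wrist'):
    im=ctrl.snapshot(n)[:,:,::-1];cv2.imwrite(f'pics/{n}15.png',im)
crop(cv2.imread('pics/scene15.png'),(350,120,160,140),5,'pics/c_scene15.png')
crop(cv2.imread('pics/side15.png'),(270,180,160,220),3.3,'pics/c_side15.png')
E
```

```text
clock: 25.88
tool_pos: [0.4848, -0.2142, 0.293]
orientation: [-89.9, -0.0, -89.3]
force: [0.1, 0.3, -2.2]
opening: 0.0262
clock: 27.38
tool_pos: [0.4281, 0.2092, 0.2907]
orientation: [-90.1, -0.1, -107.9]
force: [0.6, -0.4, -0.6]
opening: 0.0259
clock: 27.62
tool_pos: [0.4288, 0.208, 0.2919]
orientation: [-90.0, -0.0, -108.0]
force: [-0.2, 0.4, -1.6]
opening: 0.026
[0.42880001 0.20796211 0.29187541] [-9.00148596e+01 -3.03164208e-02 -1.07999862e+02] need [-6.98201516e-01 -3.24229689e-04 -1.74296941e-01]
```

View pics/c_scene15.png

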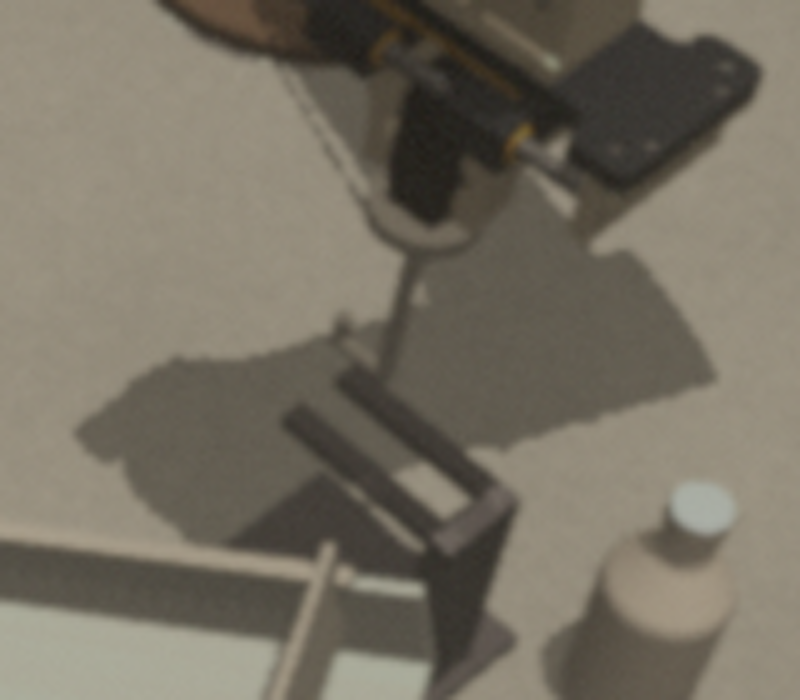

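View pics/c_side15.png

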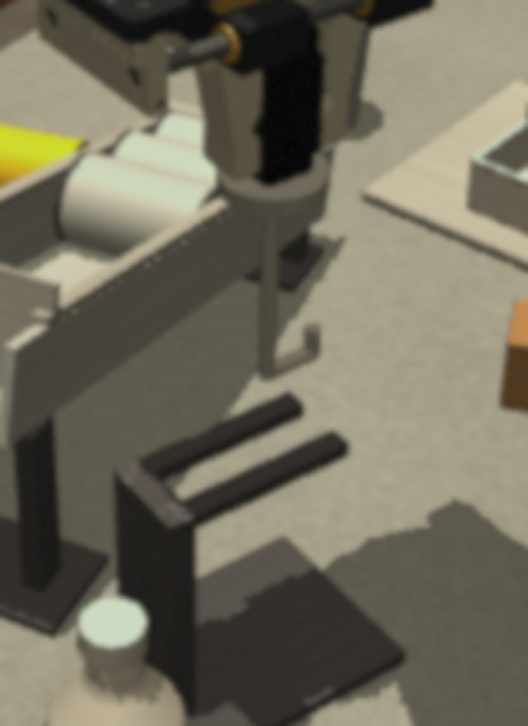

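View pics/wrist15.png

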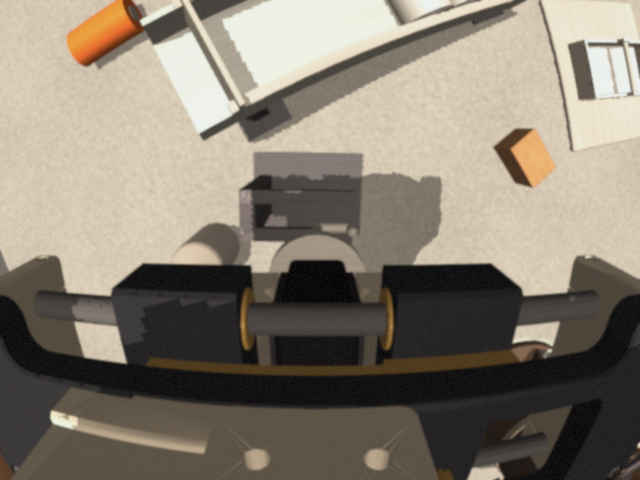

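The hook is still upright in the jaws, its toe over the fork gap as it was at lift-off. I'm lowering it back along the same line.

```bash
python3 -m crank '[[[1,-0.7,10,0,0],[1,-0.7,35,0,0],[1,-0.7,65,0,0],[1,-0.7,95,0,0],[1,-0.7,118,0,0],[1,-0.7,130,0,0],[1,-0.7,135,0,0],[1,-0.7,135,0,0]]]'
python3 -m crank '[[[1,0,2,0,0],[1,0,4,0,0],[1,0,5.5,0,0],[1,0,6,0,0],[1,0,6,0,0]]]'
python3 - <<'E'
from h import *
im=ctrl.snapshot('side')[:,:,::-1];crop(im,(270,180,160,220),3.3,'pics/c_side16.png')
E
```

```text
clock: 28.78
tool_pos: [0.4292, 0.2094, 0.1574]
orientation: [-90.0, 0.0, -108.0]
force: [0.5, -0.2, -1.5]
opening: 0.0258
clock: 29.4
tool_pos: [0.4291, 0.2094, 0.1512]
orientation: [-90.0, -0.0, -108.0]
force: [0.2, -0.3, -1.6]
opening: 0.0258
```

View pics/c_side16.png

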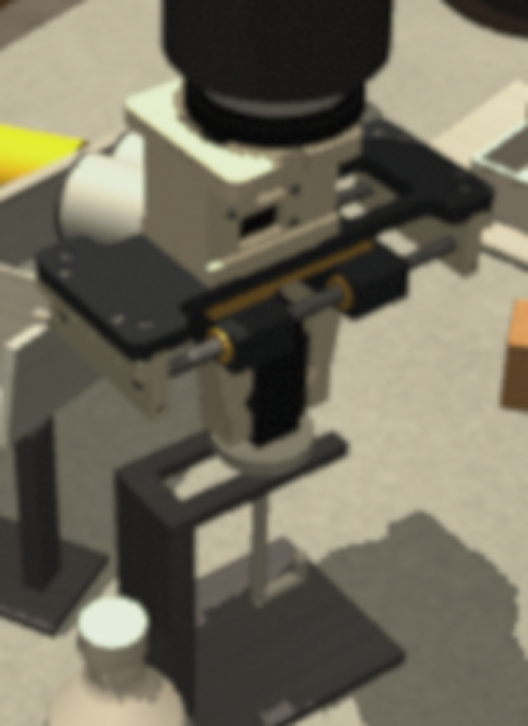

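The collar is just above or on the prongs. I'll lower about 1 mm more until it carries the load, then release.

```bash
python3 -m crank '[[[1,0,0.6,0,0],[1,0,1,0,0],[1,0,1,0,0]]]'
python3 -m crank '[[[1,0,0.5,0,0],[1,0,0.7,0,0],[1,0,0.7,0,0]]]'
```

```text
clock: 29.82
tool_pos: [0.4292, 0.2094, 0.1505]
orientation: [-90.0, 0.0, -108.0]
force: [-1.2, 0.4, 5.5]
opening: 0.0261
clock: 30.2
tool_pos: [0.4292, 0.2094, 0.1505]
orientation: [-90.0, 0.0, -108.0]
force: [-5.3, -0.8, 11.0]
opening: 0.0259
```

```bash
python3 -m crank '[[[1,0,-0.8,0,0],[0.6,0,-0.8,0,0],[-0.2,0,-0.8,0,0],[-1,0,-0.8,0,0],[-1,0,-0.8,0,0],[-1,0,-0.8,0,0],[-1,0,-0.8,0,0],[-1,0,-0.8,0,0]]]'
python3 -m crank '[[[-1,0,-5,0,0],[-1,0,-15,0,0],[-1,0,-40,0,0],[-1,0,-80,0,0],[-1,0,-120,0,0],[-1,0,-150,0,0],[-1,0,-160,0,0],[-1,0,-160,0,0]]]'
python3 - <<'E'
from h import *
for n in ('side','scene','wrist'):
    im=ctrl.snapshot(n)[:,:,::-1];cv2.imwrite(f'pics/{n}17.png',im)
o=ctrl.get_obs();np.save('T17.npy',wpose(o))
crop(cv2.imread('pics/wrist17.png'),(230,130,160,130),4.5,'pics/c_wrist17.png')
crop(cv2.imread('pics/scene17.png'),(150,100,270,200),2.9,'pics/c_scene17.png')
E
```

```text
clock: 31.2
tool_pos: [0.4291, 0.2093, 0.1503]
orientation: [-90.0, -0.0, -108.0]
force: [-0.3, 0.3, -0.8]
opening: 0.0805
clock: 32.2
tool_pos: [0.429, 0.2095, 0.3108]
orientation: [-90.0, 0.1, -108.0]
force: [-0.5, -0.3, -0.5]
opening: 0.0874
```

View pics/side17.png

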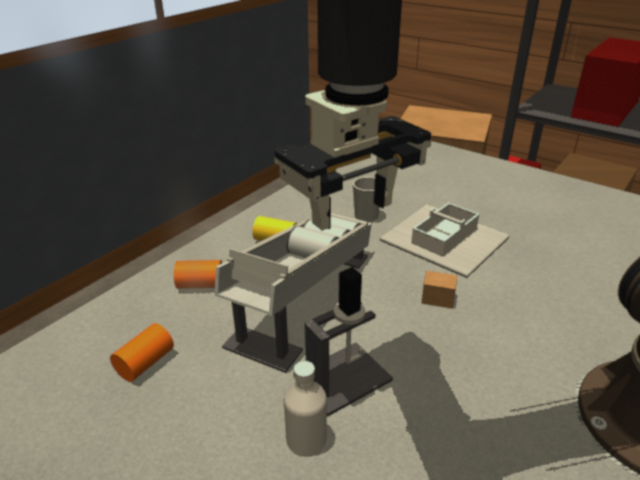

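View pics/c_wrist17.png

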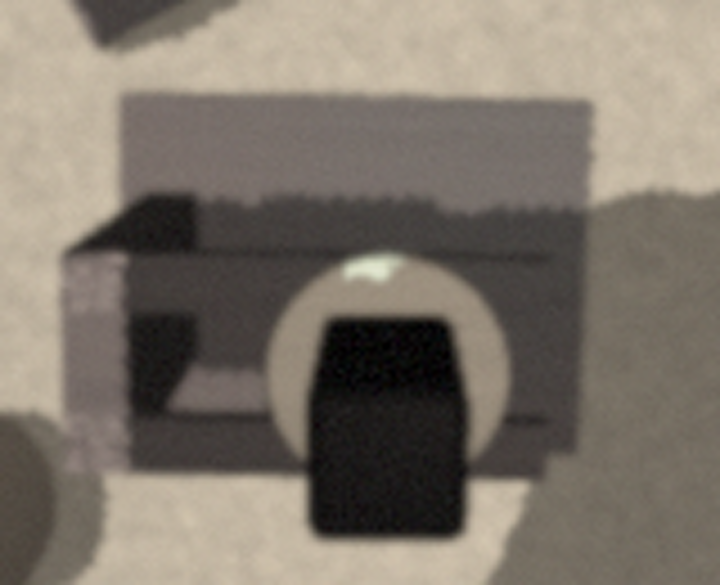

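View pics/c_scene17.png

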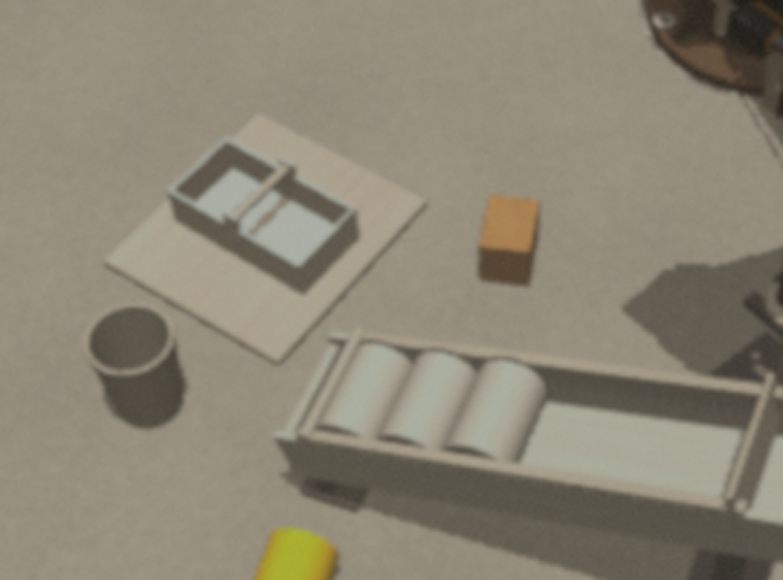

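```bash
python3 - <<'E'
from h import *
f=lambda P,z:np.mean([at_z('scene',(150+u/2.9,100+v/2.9),z)[:2] for u,v in P],0)
t=f(((230,138),(357,213),(303,271),(170,192)),.05);p=f(((262,115),(427,205),(280,362),(106,263)),.01);print(t,p,t-p)
crop(cv2.imread('pics/side17.png'),(370,195,150,90),5,'pics/c_side17.png')
E
```

```text
[ 0.48949198 -0.25631506] [ 0.49009561 -0.25637915] [-6.03631886e-04  6.40928401e-05]
```

View pics/c_side17.png

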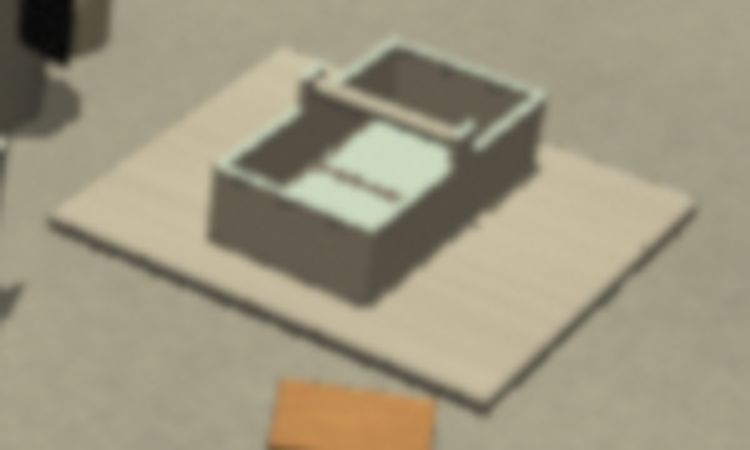

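The tray is upright and within about 1 mm of the plate's middle. The hook hangs in its stand, the canisters are at the stop bar, and the gripper is clear. I'm handing the job in.

```bash
python3 -c "
from plant import ctrl
print(ctrl.close_job())"
```

```text
the job is handed in; nothing more can be done
None
```

The whole job was done in the order asked and handed in at about 32 s of the 64 s allowed. `close_job` gave no verdict.

- **Drawing the tray:** I caught the tray by its cross bar and drew it up about 33 mm at 3–4 N. That was about 5.5 mm past clear of the stop bar. I judged the end point from the wrist-camera distance and the steady pull force, so I never touched the hard stop, about 3 mm further on.
- **Lifting and placing:** The tray came out level and the three canisters rolled down to the stop bar. The last scene-camera check puts the tray upright and flat, within about 1 mm of the plate's middle.
- **Hook:** It hangs in its stand as it did at the start, with the collar on the prongs and the toe outward. Pressing it down to feel the seat reached about 12 N before I let go.
- **Bystanders:** The last pictures show the carton, cup, bottle and coloured cylinders where they were.

The cameras disagreed by a few millimetres on absolute positions, for example 2–8 mm on the plate's centre. I centred the tray from tray-to-plate offsets measured in each camera before setting it down, and those agreed within about 2 mm.

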